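# Load a cheroot press tray

### The job

Load the press tray: lay the thin plain wooden liner flat on the bed of the tray, lay the tied bundle of cheroots lengthwise on top of it, then close it with the press board (the board with the bar handle): tilt it so that one end tucks under the steel lip at the heel of the tray, and push the other end down until the spring catch at the far end snaps over it. Stop pressing once it has snapped, so that the cheroots are not crushed. Leave it closed and level, and do not knock over or shove the stamp, the glue pot or the thread spool.

Things in the scene. Friction and masses are not known exactly. Their poses are not given: they have to be found in the camera images.
- press_tray: Wooden press tray, 206 x 84 mm, fixed to the bench. Origin at its underside below the centre of the bed; x runs along its length from the heel block (-x, the end towards the robot) to the spring catch (+x), z up. All offsets called 'tray' are in mm in this frame. Heel block: inner face at tray x = -63. Catch leaf: inner face at x = +63.
- tray_bed (a point): Middle of the bed's surface, tray z = 14. The bed is 112 mm long (x +-56) between end stops that reach z = 28, and 55 mm wide (y +-27.5) between four corner cheeks (at x = +-32 to +-56, 8 mm thick, top z = 46); between x = -32 and +32 the long sides are open for fingers. Axes as the tray's.
- lip_edge (a point): Middle of the lower front edge of the steel lip on the heel block: tray x = -54, y = 0, z = 52. The lip is 56 mm wide and 3 mm thick and overhangs the heel's inner face by 9 mm.
- catch_nose (a point): Middle of the spring catch's nose (moves with it): folded steel, 28 mm wide, at the tray's far end. The nose reaches in by 4.5 mm to tray x = +58.5, its flat underside at z = 52; above it the steel slopes up and outward, 25 degrees from vertical, to z = 73. A board's end pressed down on this slope pushes the catch back until it snaps over the board.
- spring_catch (a joint): Angle of the spring catch, rad: 0 upright (idle or latched), growing to about 0.08 as the board's end pushes it outward; it springs back by itself. About 6 to 10 N straight down near the end of the board takes the board past it.
- liner: Thin plain wooden board 109 x 51 x 8 mm (its x, y, z), origin at the centre of its underside. Centred in the bed it has 1.5 mm of play at each end and 2 mm at each side: if it is felt to land on an end stop or a cheek (tray z = 28 or 46), lift it a little, shift it and try again.
- bundle: Flat tied bundle of cheroots, 46 mm wide (its x), 109 mm long (its y), about 20 mm high; solid core 44 x 100 x 19 mm. Origin at the centre of its underside. Grasp it across its width. The board must not be forced onto it with over 90 N. On the liner its core's top is at tray z = 41.
- press_board: Press board 124 x 50 x 8 mm (its x, y, z), about 0.18 kg, origin at the centre of its underside, with a bar handle on top. Closed it lies on the bundle, underside at tray z = 41, with 3 mm of play up to lip and catch and 2 mm lengthwise. Either end may go under the lip; with the end nearer the handle (-x) there, more bare board is left at the catch to press on.
- board_handle (a point): Centre of the handle's bar: wood, 60 mm long (board x) x 15 mm wide x 15 mm high, at board x = -9 mm, 33.5 mm above the board's underside, on two posts, with 18 mm free under it. Board axes.
- stamp: Bystander: rubber stamp with a turned knob, 36 x 47 x 52 mm, origin at the underside. Leave it.
- glue: Bystander: white glue pot, 65 mm across, 44 mm high, origin at the underside. Leave it.
- spool: Bystander: wooden thread spool with red thread, 40 mm across, 48 mm high, origin at the underside. Leave it.
- board_end_a (a point): Middle of the press board's -x end (the end nearer the handle), at mid-thickness: board x = -62, z = 4 mm.
- board_end_b (a point): Middle of the press board's +x end, at mid-thickness: board x = +62, z = 4 mm.
Mind the look-alikes: they are no part of the job. Several things have the shape of the liner; the one meant has the colours described above.

How it is judged (in metres and radians):
On the way, in this order (a step that is already met when the one before it is completed fails the run):
1. the liner lies flat on the bed of the tray (x of liner in the frame of press_tray between -0.008 and 0.008 m and y of liner in the frame of press_tray between -0.006 and 0.006 m and z of liner in the frame of press_tray between 0.012 and 0.017 m and angle between liner's own z axis and vertical below 0.06 rad), for 0.2 s.
2. the bundle lies lengthwise on the liner in the tray (all of step 1 and x of bundle in the frame of press_tray between -0.011 and 0.011 m and y of bundle in the frame of press_tray between -0.009 and 0.009 m and z of bundle in the frame of press_tray between 0.0195 and 0.025 m and angle between the y axis of bundle and the x axis of press_tray, either way round below 0.2 rad and angle between bundle's own z axis and vertical below 0.07 rad), for 0.2 s.
3. one end of the press board is tucked under the steel lip while its other end still stands above the catch (angle between press_board's own z axis and vertical between 0.08 and 0.6 rad and ((x of board_end_a in the frame of press_tray between -0.066 and -0.0555 m and z of board_end_a in the frame of press_tray between 0.03 and 0.0525 m) or (x of board_end_b in the frame of press_tray between -0.066 and -0.0555 m and z of board_end_b in the frame of press_tray between 0.03 and 0.0525 m))), for 0.05 s.
At the end, for the whole second after the job is handed in: Liner flat on the bed (within 3 mm), bundle lengthwise on it (within 11 degrees), press board level on the bundle (within 3.5 degrees, underside 38 to 45.5 mm above the tray's, centred within 4 mm) with its ends under lip and catch, catch upright, all at rest (all of step 2 and x of press_board in the frame of press_tray between -0.004 and 0.004 m and y of press_board in the frame of press_tray between -0.006 and 0.006 m and z of press_board in the frame of press_tray between 0.038 and 0.0455 m and angle between the x axis of press_board and the x axis of press_tray, either way round below 0.1 rad and angle between press_board's own z axis and vertical below 0.06 rad and value of joint spring_catch below 0.03 rad and linear speed of each of liner, bundle, press_board below 0.02 m/s); the robot touches nothing.
It fails at once if the cheroots are crushed: the press board is forced onto the bundle with over 90 N (contact force between press_board and bundle above 90 N).
It fails at once if the stamp, the glue pot or the spool is shoved by more than 3 cm or knocked over (distance of any of stamp, glue, spool from where it was at the start of the episode above 0.03 m or angle between any of stamp, glue, spool's own z axis and vertical above 0.5 rad).
It also fails if it takes over 72 s, if anything falls off the work surface, if the arm or the gripper's body presses on something with over 40 N, if the wrist force passes 120 N, or if a joint passes its speed limit or range.

### The arm

A 6-joint arm with a two-finger parallel gripper is mounted at the origin on a cart in front of the work surface, level with it; the furniture and walls round the work are solid. World frame = base frame: x ahead of the robot, y to its left, z up, the work surface at z = 0. Lengths are in mm, angles in rad, forces in N, time in s.
With the tool pointing down it reaches from about 275 to 850 mm from the base axis. Payload 5.2 kg.
Tool frame: the origin (TCP) lies at the very end of the fingers, on their centre line; the grasp point (between the pads) lies 19 mm behind it; z points along the fingers, y is the line along which they close (so a half turn about z gives the same grasp; the last joint's range is limited). The gripper opens to 85 mm and grips with 20 to 120 N. Pads are 22 mm wide; open, the fingers measure 114 mm over their backs; the gripper's body (76 mm by 85 mm) begins 54 mm behind the grasp point. The pads swing forward as they close: fully open they stand 13 mm farther back than shut.
Start: joints at [0.963, 0.259, 1.535, -0, 1.348, -0.203], TCP at [216.588, 505.564, 231.31] pointing down, gripper open.
Joint ranges: [-3.14, 3.14], [-0.91, 2.08], [0.19, 2.58], [-1.22, 4.36], [0.22, 2.71], [-3.12, 3.12]. Speed limits (rad/s): [2.57, 2.57, 3.14, 3.14, 3.14, 3.14].

### API

Orientations are given as a unit quaternion [x, y, z, w].
In Python, from plant import robot gives the robot as it stands.
- The arm moves only by the tool send_rows, never from a script. Its arguments are lists of equal length, an entry for each row: "dp": the shift along the tool's x, y, z in cm, a list of three; "spin": the turn about the tool's z in rad; "hand": the opening in per cent of the stroke, from 0 (shut) to 100 (fully open). In form: {"dp": [[dx, dy, dz], ...], "spin": [spin, ...], "hand": [hand, ...]}. A call has 1 to 5 rows; each row shifts and turns the commanded pose from where the row before left it, along the tool's axes as they then stand; what a row does not reach is not made up. A row lasts 1/12 s, in which the tool goes at most 41.7 mm and 7.16 degrees, less where a joint would pass 70% of its speed; a pose out of reach is approached as far as the arm can. A call with a gripper value outside its range is refused whole. The fingers move at their own pace and stop on an object; "grip_force" is the grip in N (left out, the last holds). Time passes only in rows, so rows that do not move let the fingers close. It gives the time, the measured TCP pose, the force, the opening and the grip force at its end, in the units of the state.
- robot.sense(): the state, without advancing time (a new reading comes with each control period).
- robot.camera(name): name is "side" or "top" or "wrist"; returns a dict with "img" (480x640x3 uint8, red, green, blue), "intrinsics" (3x3 intrinsics, pixels), "position" and "attitude" of the camera in the world; the wrist camera has in their place "hand_eye" (4x4, takes a point from camera to tool coordinates, whose origin is the TCP and whose axes are the flange's). Camera axes: x right, y down, z forward; pixel columns grow to the right and rows downward; lengths in mm; the calibration is good to about 2 mm. A picture is of the moment at which its call begins: read the wrist's pose just before it. There is no depth.
- robot.finish_job(): hands the job in; it is judged then, once.
Trained networks look in a picture, given as the dict that the camera call returned (one of the last four; its "shot" number tells which), for a name from the list of things; names that differ only in an ending like _2 or _b are one class to them, and where a whole thing is asked for, a point or a joint stands for the part that bears it (a point fixed in the world has none). Each returns a list of dicts, best first, with "p" (0 to 1); they miss things now and then, are a little off and sometimes report something else, mostly with a low value. They report only what shows in the picture. A call takes as long as a camera call. They do not tell look-alikes from the thing itself.
- robot.search_frame(picture, name): "rect" ([left, top, width, height] in pixels, round what is visible of it).
- robot.masks_of(picture, name): "pixels" (480x640 bool, what is visible of it) and "rect" ([left, top, width, height] in pixels, round what is visible of it).
- robot.mark_of(picture, name): "xy" ([column, row] in pixels: a listed point, or the origin of a listed thing).
The state is a dict: "t": time; "joints": joint angles; "qvel": joint speeds; "joint_torque": joint torques, N m; "position": TCP position; "eef_rot": TCP orientation; "wrist_force": force on the tool from outside, world axes, zero at the start; "ft_torque": the same for the moment, N m; "finger_gap": finger opening in mm; "gripper_force": force on a finger pad.
Only numpy, scipy, OpenCV 4.12 (cv2) and the standard library are available. Lean on these libraries where they do the work, as an engineer would, in place of code of your own. Each camera call takes 0.05 s, during which the arm holds its last target. There are 200 camera calls.

## Working session

There is one attempt and no reset: what is moved stays moved. The work goes in short steps, Python scripts to look and compute and a tool call to move; the robot and the scene stay as the last step left them, time stands still between calls to the robot, and variables do not carry over. Pictures are saved under pics/ and viewed, at most 10 in all, crops included, and the job is handed in when it is done.

Besides the shell and the picture viewer there is one more tool, called after "Call:" as name([rows], argument=value, ...), one row to a line, values as JSON. send_rows: Moves the arm, as the interface text tells. Its arguments: {"type":"object","properties":{"dp":{"type":"array","items":{"type":"array","items":{"type":"number"}}},"spin":{"type":"array","items":{"type":"number"}},"hand":{"type":"array","items":{"type":"number"}},"grip_force":{"type":"number"}},"required":["dp","spin","hand"]}

```bash
ls; mkdir -p pics
cat > h.py <<'E'
import numpy as np, cv2
from scipy.spatial.transform import Rotation as R
from plant import robot
def pose():
    s=robot.sense(); return np.array(s["position"]),R.from_quat(s["eef_rot"])
def cam(name):
    p,r=pose(); c=robot.camera(name)
    if name=="wrist":
        H=np.array(c["hand_eye"]); c["P"]=p+r.apply(H[:3,3]); c["R"]=r.as_matrix()@H[:3,:3]
    else:
        a=np.array(c["attitude"]); c["P"]=np.array(c["position"]); c["R"]=a if a.shape==(3,3) else R.from_quat(a).as_matrix()
    return c
def px2w(c,xy,z):
    K=np.array(c["intrinsics"]); d=c["R"]@np.linalg.solve(K,[xy[0],xy[1],1.0])
    return c["P"]+d*(z-c["P"][2])/d[2]
def w2px(c,w):
    q=np.array(c["intrinsics"])@(c["R"].T@(np.array(w)-c["P"])); return q[:2]/q[2]
def save(c,f,crop=None,s=1):
    im=cv2.cvtColor(np.array(c["img"]),cv2.COLOR_RGB2BGR)
    if crop: x,y,w,h=crop; im=im[y:y+h,x:x+w]
    cv2.imwrite("pics/"+f,cv2.resize(im,None,fx=s,fy=s,interpolation=cv2.INTER_CUBIC))
E
python3 - <<'E'
from h import *
a=cam("top"); b=cam("side")
cv2.imwrite("pics/a.png",cv2.cvtColor(cv2.resize(np.vstack([a["img"],b["img"]]),(400*1,600)),cv2.COLOR_RGB2BGR)) if 0 else save(a,"a.png"); save(b,"b.png")
print(a["P"],a["R"].round(3)); print(b["P"],a["intrinsics"]); print(robot.sense())
for n in ["press_tray","liner","bundle","press_board","stamp","glue","spool"]:
    for c,nm in ((a,"top"),(b,"side")):
        print(nm,n,[(np.round(m["p"],2),np.round(m["rect"])) for m in robot.search_frame(c,n)][:5])
E
```

```text
pics
[ 480.97424725   43.69394112 1189.28936615] [[ 0.025 -0.999  0.033]
 [-1.    -0.024  0.011]
 [-0.01  -0.033 -0.999]]
[ 102.19013736 1279.05718368  575.4845025 ] [[521.14014835   0.         317.07916705]
 [  0.         521.14014835 238.37399615]
 [  0.           0.           1.        ]]
{'t': 0.1, 'joints': array([ 9.63196160e-01,  2.59256558e-01,  1.53598277e+00, -2.72819150e-05,
        1.34799577e+00, -2.02806642e-01]), 'qvel': array([ 4.55936684e-04, -4.29530939e-04, -2.78884158e-03,  1.60796345e-04,
        9.40208649e-05,  7.48271155e-04]), 'joint_torque': array([ 3.17932572e-03, -4.46964633e+01, -2.91247791e+01, -2.91018669e-04,
        6.19751983e-03, -2.32722407e-06]), 'position': array([216.31779448, 505.15417144, 230.56145947]), 'eef_rot': array([ 2.01014713e-01,  9.79587878e-01, -7.59966344e-04, -3.11506892e-04]), 'wrist_force': array([-0.34146293,  0.1772325 ,  0.7934515 ]), 'ft_torque': array([ 0.05142155, -0.02382625, -0.04764843]), 'gripper_force': 0.0, 'finger_gap': 85.6230700520295}
top press_tray [(np.float64(0.66), array([318., 162.,  52.,  96.]))]
side press
[... 670 characters left out ...]
 array([428., 232.,  28.,  52.]))]
side press_board [(np.float64(0.5), array([295., 320.,  26.,  17.]))]
top stamp [(np.float64(0.67), array([279., 273.,  16.,  18.]))]
side stamp [(np.float64(0.76), array([344., 271.,  22.,  26.])), (np.float64(0.67), array([293., 318.,  28.,  19.]))]
top glue [(np.float64(0.67), array([415., 158.,  30.,  32.])), (np.float64(0.25), array([215., 239.,  52.,  21.])), (np.float64(0.25), array([179., 229.,  30.,  58.]))]
side glue [(np.float64(0.78), array([284., 220.,  25.,  22.])), (np.float64(0.3), array([237., 268.,  14.,  25.]))]
top spool [(np.float64(0.81), array([260., 161.,  18.,  22.]))]
side spool [(np.float64(0.85), array([234., 269.,  20.,  24.]))]
```

Run:
```python
from h import *
c=cam("top"); save(c,"top.png",(150,120,340,250),2.3)
```

```text
(no output)
```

View pics/top.png

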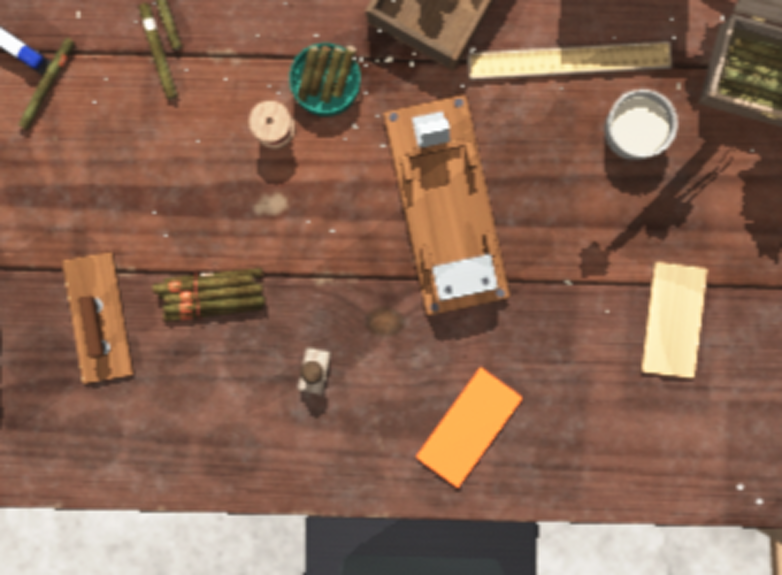

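The top view (crop at 2.3x, origin 150,120) shows the tray at about px (344,210), with its heel lip towards the robot. The board is at (192,258) with the handle nearer the robot end, and the bundle is at (241,249). There are two liner-shaped boards: pale plain wood at px (443,259) and painted orange at (354,306). The plain wooden one fits the description, so I'll confirm it in a crop.

```bash
cat >> h.py <<'E'
def box(c,n,z,near=None,show=True):
    ms=robot.masks_of(c,n); out=[]
    for m in ms:
        k=np.array(m["pixels"]).astype(np.uint8)
        cs,_=cv2.findContours(k,cv2.RETR_EXTERNAL,cv2.CHAIN_APPROX_NONE)
        if not cs: continue
        q=max(cs,key=cv2.contourArea)[:,0].astype(float)
        w=np.array([px2w(c,p,z)[:2] for p in q]).astype(np.float32)
        (x,y),(a,b),_=r=cv2.minAreaRect(w); B=cv2.boxPoints(r)
        e=[B[1]-B[0],B[2]-B[1]]; l=max(e,key=np.linalg.norm)
        out.append((round(m["p"],2),round(x,1),round(y,1),sorted((round(a),round(b))),round(float(np.arctan2(l[1],l[0])%np.pi),3)))
    if show: print(n,out)
    return out
E
python3 - <<'E'
from h import *
c=cam("top"); save(c,"liner.png",(410,215,70,90),6)
box(c,"liner",8);box(c,"bundle",12);box(c,"press_board",8);box(c,"press_tray",25)
for n,z in (("tray_bed",14),("lip_edge",52),("catch_nose",52),("board_handle",33.5),("board_end_a",4),("board_end_b",4),("press_tray",0),("press_board",0),("bundle",0),("liner",0),("stamp",0),("glue",0),("spool",0)):
    print(n,[(round(m["p"],2),px2w(c,m["xy"],z).round(1)) for m in robot.mark_of(c,n)][:3])
E
```

```text
liner [(0.96, 369.7, -29.8, [52, 110], 2.532), (0.88, 480.5, -227.7, [54, 109], 3.039)]
bundle [(0.77, 494.5, 228.3, [42, 108], 1.709), (0.38, 421.7, 124.7, [27, 41], 0.025)]
press_board [(0.77, 468.6, 339.2, [50, 123], 0.199)]
press_tray [(0.87, 587.2, -2.3, [84, 203], 0.232)]
tray_bed [(0.91, array([582.9,  -8. ,  14. ]))]
lip_edge [(0.8, array([536.6, -18.8,  52. ]))]
catch_nose [(0.66, array([644. ,  10.5,  52. ]))]
board_handle [(0.57, array([457.1, 333.4,  33.5]))]
board_end_a [(0.98, array([524.6, 345.7,   4. ])), (0.6, array([409.9, 332.6,   4. ])), (0.21, array([490.1, 224.7,   4. ]))]
board_end_b [(0.98, array([524.6, 345.7,   4. ])), (0.6, array([409.9, 332.6,   4. ])), (0.21, array([490.1, 224.7,   4. ]))]
press_tray [(0.96, array([584.3,  -5.6,   0. ]))]
press_board [(0.88, array([470.9, 340.2,   0. ])), (0.27, array([464. , 342.7,   0. ]))]
bundle [(0.75, array([492.1, 232. ,   0. ]))]
liner [(0.87, array([ 483.2, -226.7,    0. ])), (0.84, array([366.3, -33.5,   0. ]))]
stamp [(0.66, array([418. , 118.2,   0. ]))]
glue [(0.94, array([ 665.8, -182.4,    0. ]))]
spool []
```

View pics/liner.png

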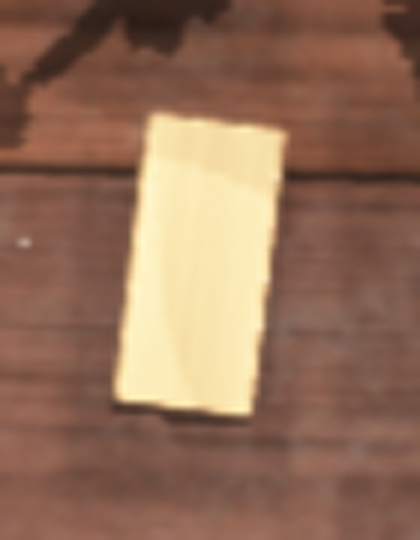

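Confirmed: the plain pale wooden liner is at px (443,259), and the orange one is a look-alike.

```bash
cat >> h.py <<'E'
def need(x,y,z,phi):
    "spin first, then dp in the turned tool frame (cm)"
    p,r=pose(); Y=r.apply([0,1,0]); f=np.arctan2(Y[1],Y[0])
    d=(phi-f+np.pi/2)%np.pi-np.pi/2; f2=f+d
    v=np.array([x,y,z])-p; X=np.array([-np.sin(f2),np.cos(f2)]); Y=np.array([np.cos(f2),np.sin(f2)])
    print("spin",round(-d,3),"dp cm",(np.array([v[:2]@X,v[:2]@Y,-v[2]])/10).round(2),"at",p.round(1),"tilt",(r.apply([0,0,1])).round(3),"F",np.round(robot.sense()["wrist_force"],1),"gap",round(robot.sense()["finger_gap"],1))
E
python3 - <<'E'
from h import *
need(481,-228,200,1.469)
E
```

```text
spin -0.303 dp cm [-33.76 -70.29   3.13] at [216.6 505.6 231.3] tilt [-0. -0. -1.] F [ 0.5  0.1 -0.3] gap 85.7
```

Call:
send_rows([
  [0, 0, 1],
  [0, 0, 1],
  [0, 0, 1],
  [-1.69, -3.51, 0],
  [-1.69, -3.51, 0],
], spin=[-0.1, -0.1, -0.1, 0, 0], hand=[100, 100, 100, 100, 100])

```text
t: 2.17
position: [242.2, 432.0, 200.0]
eef_rot: [0.05, 0.999, -0.001, -0.001]
wrist_force: [0.4, -1.3, 0.3]
finger_gap: 85.1
gripper_force: 0.0
```

Call:
send_rows([
  [-1.69, -3.51, 0],
  [-1.69, -3.51, 0],
  [-1.69, -3.51, 0],
  [-1.69, -3.51, 0],
  [-1.69, -3.51, 0],
], spin=[0, 0, 0, 0, 0], hand=[100, 100, 100, 100, 100])

```text
t: 2.58
position: [308.7, 247.3, 201.5]
eef_rot: [0.052, 0.999, 0.0, 0.0]
wrist_force: [1.1, 0.4, -1.1]
finger_gap: 85.5
gripper_force: 0.0
```

Call:
send_rows([
  [-1.69, -3.51, 0],
  [-1.69, -3.51, 0],
  [-1.69, -3.51, 0],
  [-1.69, -3.51, 0],
  [-1.69, -3.51, 0],
], spin=[0, 0, 0, 0, 0], hand=[100, 100, 100, 100, 100])

```text
t: 3.0
position: [374.5, 63.6, 201.7]
eef_rot: [0.052, 0.999, 0.0, 0.001]
wrist_force: [1.0, 0.6, -0.3]
finger_gap: 84.8
gripper_force: 0.0
```

Call:
send_rows([
  [-1.69, -3.51, 0],
  [-1.69, -3.51, 0],
  [-1.69, -3.51, 0],
  [-1.69, -3.51, 0],
  [-1.69, -3.51, 0],
], spin=[0, 0, 0, 0, 0], hand=[100, 100, 100, 100, 100])

```text
t: 3.42
position: [440.2, -120.0, 201.5]
eef_rot: [0.053, 0.999, -0.0, 0.0]
wrist_force: [1.2, 0.1, -0.0]
finger_gap: 85.3
gripper_force: 0.0
```

Call:
send_rows([
  [-1.69, -3.51, 0],
  [-1.69, -3.51, 0],
  [-1.69, -3.51, 0],
  [0, 0, 0],
  [0, 0, 0],
], spin=[0, 0, 0, 0, 0], hand=[100, 100, 100, 100, 100])

```text
t: 3.83
position: [479.5, -229.9, 200.7]
eef_rot: [0.054, 0.999, 0.0, -0.0]
wrist_force: [-0.6, 0.9, -0.3]
finger_gap: 85.4
gripper_force: 0.0
```

Run:
```python
from h import *
c=cam("wrist"); save(c,"w1.png")
need(481,-228,200,1.469)
box(c,"liner",8)
```

```text
spin -0.005 dp cm [-0.2   0.05  0.07] at [ 479.  -228.3  200.7] tilt [-0.001  0.001 -1.   ] F [-0.2 -0.5  0.6] gap 85.5
liner [(0.9, 368.4, -29.6, [53, 110], 2.534), (0.78, 478.6, -227.5, [51, 109], 3.041)]
```

The wrist network reports liner (478.6,-227.5), which agrees with the top view, so I descend. I pre-close the fingers to 61 mm and then feel for the table.

Call:
send_rows([
  [0, 0.08, 3.8],
  [0, 0, 3.8],
  [0, 0, 3.8],
  [0, 0, 3.8],
  [0, 0, 3.8],
], spin=[0, 0, 0, 0, 0], hand=[72, 72, 72, 72, 72])

```text
t: 4.35
position: [479.3, -225.4, 10.7]
eef_rot: [0.051, 0.999, -0.0, 0.001]
wrist_force: [0.3, -0.0, -1.1]
finger_gap: 61.4
gripper_force: 0.0
```

Call:
send_rows([
  [0, 0, 0.6],
  [0, 0, 0],
  [0, 0, 0.2],
  [0, 0, 0],
], spin=[0, 0, 0, 0], hand=[72, 72, 72, 72])

```text
t: 4.68
position: [481.0, -227.8, 5.6]
eef_rot: [0.052, 0.999, -0.001, 0.002]
wrist_force: [-0.1, -0.1, -0.1]
finger_gap: 61.2
gripper_force: 0.0
```

Run:
```python
from h import *
c=cam("wrist"); save(c,"w2.png")
need(478.6,-227.5,0,1.470)
```

```text
spin -0.003 dp cm [0.25 0.03 0.58] at [ 481.  -228.     5.8] tilt [ 0.004 -0.003 -1.   ] F [ 0.1 -0.1  0.5] gap 61.8
```

View pics/w2.png

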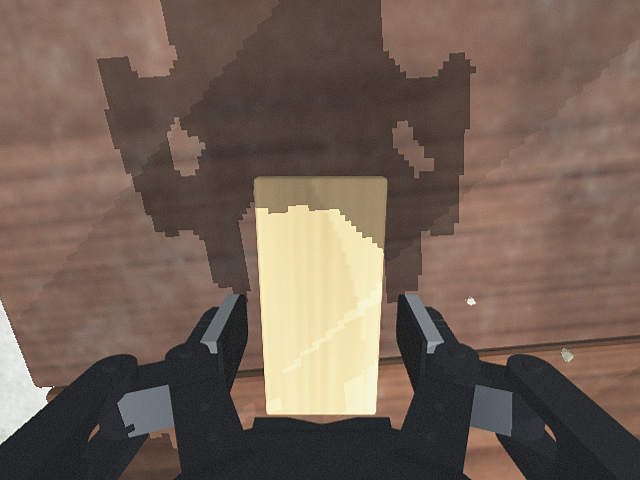

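The wrist view shows the liner, rows 178–413, centred between the fingers (columns 240 and 400). I lower a bit more and grip.

Call:
send_rows([
  [0.2, 0, 0.2],
  [0, 0, 0.2],
  [0, 0, 0.1],
  [0, 0, 0],
], spin=[0, 0, 0, 0], hand=[72, 72, 72, 72], grip_force=30)

```text
t: 5.07
position: [477.4, -227.0, -1.4]
eef_rot: [0.052, 0.999, -0.0, 0.0]
wrist_force: [-0.4, -0.1, -0.3]
finger_gap: 61.6
gripper_force: 0.0
```

Call:
send_rows([
  [0, 0, 0],
  [0, 0, 0],
  [0, 0, 0],
  [0, 0, 0],
  [0, 0, 0],
], spin=[0, 0, 0, 0, 0], hand=[40, 40, 40, 40, 40])

```text
t: 5.48
position: [477.5, -227.0, -1.4]
eef_rot: [0.052, 0.999, -0.0, 0.0]
wrist_force: [-1.2, 0.6, 5.6]
finger_gap: 49.9
gripper_force: 31.3
```

Call:
send_rows([
  [0, 0, -1],
  [0, 0, -2],
  [0, 0, -2],
  [0, 0, -2],
  [0, 0, 0],
], spin=[0, 0, 0, 0, 0], hand=[40, 40, 40, 40, 40])

```text
t: 5.9
position: [479.6, -228.4, 72.3]
eef_rot: [0.052, 0.999, -0.002, 0.003]
wrist_force: [1.4, -1.1, 0.3]
finger_gap: 50.5
gripper_force: 31.7
```

Run:
```python
from h import *
c=cam("wrist"); save(c,"w3.png")
box(c,"liner",8+70)
need(584,-6,150,1.803)
c=cam("top")
box(c,"press_tray",20)
for n,z in (("tray_bed",14),("lip_edge",52),("catch_nose",52),("press_tray",0)):
    print(n,[(round(m["p"],2),px2w(c,m["xy"],z).round(1)) for m in robot.mark_of(c,n)][:3])
```

```text
liner [(0.91, 397.9, -120.5, [17, 36], 0.143), (0.58, 479.7, -227.8, [53, 107], 3.029)]
spin -0.337 dp cm [-15.42  19.09  -8.09] at [ 477.9 -227.2   69.1] tilt [ 0.002 -0.001 -1.   ] F [-0.5  0.2 -0.1] gap 49.8
press_tray [(0.82, 587.8, -2.3, [84, 205], 0.242), (0.7, 661.9, 170.1, [38, 46], 0.489)]
tray_bed [(0.91, array([584.8,  -3.4,  14. ]))]
lip_edge [(0.18, array([413. , 320.9,  52. ]))]
catch_nose [(0.71, array([640.8,  14.4,  52. ]))]
press_tray [(0.58, array([575.8,  -3.1,   0. ]))]
```

Call:
send_rows([
  [0, 0, -3],
  [0, 0, -3],
  [0, 0, -2],
  [-1, 3.8, 0],
  [-1, 3.8, 0],
], spin=[-0.115, -0.115, -0.107, 0, 0], hand=[40, 40, 40, 40, 40])

```text
t: 6.72
position: [480.5, -149.8, 149.5]
eef_rot: [-0.114, 0.993, -0.001, 0.001]
wrist_force: [-0.1, 1.5, -1.4]
finger_gap: 50.0
gripper_force: 31.8
```

Call:
send_rows([
  [-1, 3.8, 0],
  [-1, 3.8, 0],
  [-1, 3.8, 0],
  [0, 0, 0],
  [0, 0, 0],
], spin=[0, 0, 0, 0, 0], hand=[40, 40, 40, 40, 40])

```text
t: 7.13
position: [481.8, -28.4, 147.9]
eef_rot: [-0.118, 0.993, 0.0, -0.001]
wrist_force: [-0.6, -1.0, 0.6]
finger_gap: 50.0
gripper_force: 31.8
```

Run:
```python
from h import *
c=cam("wrist"); save(c,"w4.png")
need(584,-6,150,1.803)
box(c,"press_tray",20)
for n,z in (("tray_bed",14),("lip_edge",52),("catch_nose",52),("press_tray",0)):
    print(n,[(round(m["p"],2),np.round(m["xy"]),px2w(c,m["xy"],z).round(1)) for m in robot.mark_of(c,n)][:3])
```

```text
spin 0.003 dp cm [-1.046e+01 -1.000e-02 -2.000e-01] at [482.2 -30.  148. ] tilt [-0.001 -0.    -1.   ] F [ 0.6 -0.5 -0.7] gap 49.8
press_tray []
tray_bed []
lip_edge []
catch_nose []
press_tray []
```

View pics/w4.png

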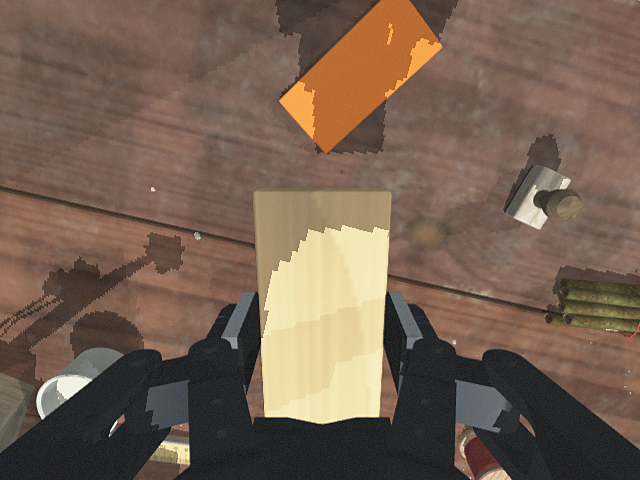

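The camera looks back towards the robot, and the view shows the held liner at columns 255–390, the stamp and the orange board, but no tray. I'll go beyond the tray and look back.

Call:
send_rows([
  [-3.7, 0, 0],
  [-3.7, 0, 0],
  [-3.7, 0, 0],
  [-3.7, 0, 0],
  [-3.7, 0, 0],
], spin=[0, 0, 0, 0, 0], hand=[40, 40, 40, 40, 40])

```text
t: 7.85
position: [664.0, 11.0, 148.0]
eef_rot: [-0.115, 0.993, -0.0, -0.0]
wrist_force: [0.7, -1.1, -0.7]
finger_gap: 50.1
gripper_force: 31.8
```

Call:
send_rows([
  [-3.7, 0, 0],
  [0, 0, 0],
  [0, 0, 0],
], spin=[0, 0, 0], hand=[40, 40, 40])

```text
t: 8.1
position: [699.3, 19.6, 146.1]
eef_rot: [-0.115, 0.993, 0.0, -0.001]
wrist_force: [-0.8, -0.6, -0.4]
finger_gap: 49.9
gripper_force: 31.8
```

Run:
```python
from h import *
c=cam("wrist"); save(c,"w5.png")
need(584,-6,150,1.803)
box(c,"press_tray",20)
for n,z in (("tray_bed",14),("lip_edge",52),("catch_nose",52),("press_tray",0)):
    print(n,[(round(m["p"],2),np.round(m["xy"]),px2w(c,m["xy"],z).round(1)) for m in robot.mark_of(c,n)][:3])
```

```text
spin -0.001 dp cm [11.68  0.15 -0.33] at [698.   19.5 146.7] tilt [-0.003  0.    -1.   ] F [-1.6 -0.8 -0.4] gap 49.8
press_tray [(0.93, 608.4, 4.4, [82, 119], 0.232)]
tray_bed [(0.65, array([329.,  61.]), array([584.1,  -1.5,  14. ]))]
lip_edge []
catch_nose [(0.73, array([333., 151.]), array([639. ,  13.5,  52. ]))]
press_tray [(0.95, array([326.,  62.]), array([583.4,  -3.7,   0. ]))]
```

View pics/w5.png

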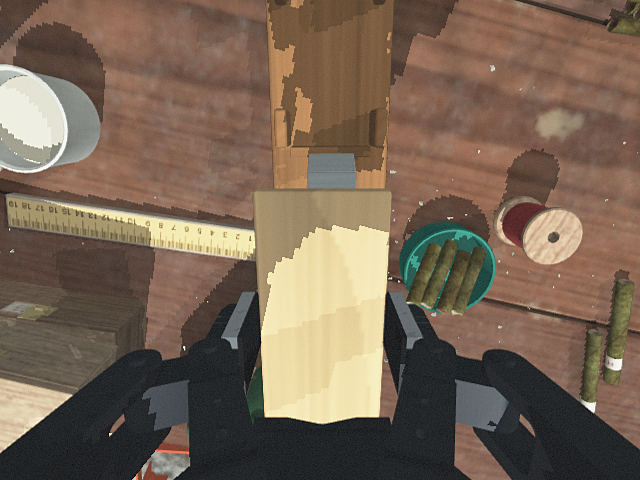

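Run:
```python
from h import *
c=cam("wrist"); save(c,"w6.png",(240,0,200,220),2.7)
p,r=pose(); 
print("TCP",p.round(1), "axis cam",c["R"][:,2].round(2))
u=np.array([np.cos(.232),np.sin(.232)]);v=np.array([-u[1],u[0]])
for z in (8.,9.4,10.5):
    e=px2w(c,(322.5,190.5),p[2]+z); print("liner edge along",(e[:2]-p[:2])@u,(e[:2]-p[:2])@v)
n=px2w(c,(331,152.5),52); print("nose",n.round(1),(n[:2]-58.5*u).round(1))
```

```text
TCP [697.8  20.  149.2] axis cam [ 0.28  0.07 -0.96]
liner edge along -52.461847355565325 1.3254492934412776
liner edge along -52.69700090858319 1.3221109281277676
liner edge along -52.881764414525755 1.3194879268100035
nose [638.9  13.2  52. ] [ 5.819e+02 -2.000e-01]
```

View pics/w6.png

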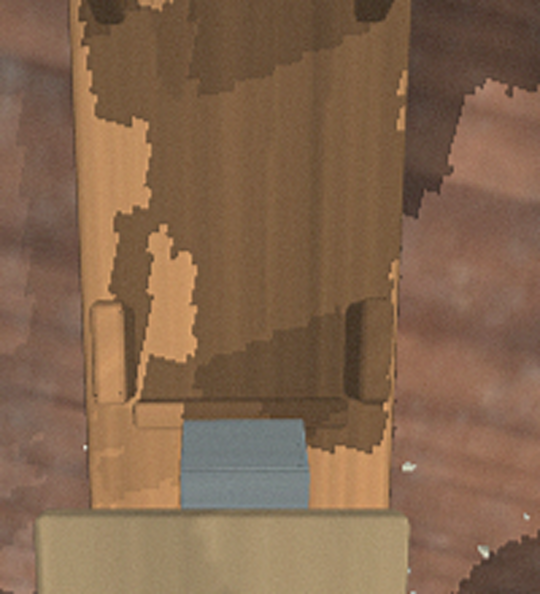

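The crop shows the cheeks (crop rows 298–402), the end stop's inner edge (row 400 → px row 148) and the catch nose edge (row 420 → px row 155.5, cols 307–352).

Run:
```python
from h import *
c=cam("wrist")
u=np.array([np.cos(.232),np.sin(.232)]);v=np.array([-u[1],u[0]])
g=lambda x,y:(240+x/2.7,y/2.7)
print(c["P"].round(1))
O=np.array([584,-1.4])
for nm,q,z,tx in (("nose",(243,420),52,58.5),("stop",(240,401),28,56),("cheekL in",(123,350),46,0),("cheekL out",(91,350),46,0),("cheekR in",(361,350),46,0),("cheekR out",(390,350),46,0),("cheekL end",(108,401),46,56),("cheekL start",(108,301),46,32),("cheekR start",(375,298),46,32),("crease",(243,468),73,68.3),("cheekLbase",(133,350),14,0),("cheekRbase",(345,350),14,0)):
    w=px2w(c,g(*q),z)[:2]-O; print(nm,"along",round(w@u,1),"err",round(w@u-tx,1),"lat",round(w@v,1))
```

```text
[624.6   3.9 292.1]
nose along 58.9 err 0.4 lat 1.1
stop along 56.0 err -0.0 lat 0.8
cheekL in along 43.3 err 43.3 lat -27.1
cheekL out along 43.3 err 43.3 lat -34.7
cheekR in along 43.2 err 43.2 lat 28.8
cheekR out along 43.2 err 43.2 lat 35.7
cheekL end along 54.9 err -1.1 lat -31.0
cheekL start along 32.3 err 0.3 lat -30.3
cheekR start along 31.7 err -0.3 lat 31.6
crease along 67.5 err -0.8 lat 0.7
cheekLbase along 43.6 err 43.6 lat -27.5
cheekRbase along 43.6 err 43.6 lat 28.9
```

```bash
python3 -c "
from h import *
need(582.5,-2.5,55,1.803)"
```

```text
spin -0.001 dp cm [11.75  0.45  9.42] at [697.9  20.2 149.2] tilt [ 0.001 -0.    -1.   ] F [ 0.3 -0.6 -1. ] gap 50.0
```

Call:
send_rows([
  [2.9, 0.1, 0],
  [2.95, 0.1, 0],
  [2.95, 0.1, 0],
  [2.95, 0.15, 0],
  [0, 0, 3],
], spin=[0, 0, 0, 0, 0], hand=[40, 40, 40, 40, 40])

```text
t: 8.92
position: [581.7, -3.0, 124.1]
eef_rot: [-0.116, 0.993, -0.002, 0.004]
wrist_force: [0.9, 0.6, -0.8]
finger_gap: 49.7
gripper_force: 31.8
```

Call:
send_rows([
  [0, 0, 3],
  [0, 0, 3],
  [0, 0, 0],
  [0, 0, 0],
  [0, 0, 0],
], spin=[0, 0, 0, 0, 0], hand=[40, 40, 40, 40, 40])

```text
t: 9.33
position: [584.0, -2.3, 59.9]
eef_rot: [-0.116, 0.993, -0.0, 0.001]
wrist_force: [1.1, -0.1, 0.3]
finger_gap: 49.9
gripper_force: 31.8
```

```bash
python3 -c "
from h import *
need(582.5,-2.5,35,1.803)
c=cam('wrist'); save(c,'w7.png')
c=cam('top'); save(c,'t7.png')"
```

```text
spin -0.0 dp cm [0.15 0.01 2.49] at [584.   -2.3  59.9] tilt [ 0.002 -0.    -1.   ] F [ 1.1 -0.1  0.3] gap 49.9
```

Call:
send_rows([
  [0.1, 0, 1],
  [0, 0, 0],
  [0, 0, 0],
  [0, 0, 0],
], spin=[0, 0, 0, 0], hand=[40, 40, 40, 40])

```text
t: 9.77
position: [582.0, -2.3, 48.4]
eef_rot: [-0.116, 0.993, 0.0, -0.0]
wrist_force: [-0.5, -0.0, -0.3]
finger_gap: 50.3
gripper_force: 31.8
```

Call:
send_rows([
  [0, 0, 0.7],
  [0, 0, 0.7],
  [0, 0, 0],
  [0, 0, 0],
], spin=[0, 0, 0, 0], hand=[40, 40, 40, 40])

```text
t: 10.1
position: [581.2, -2.2, 33.4]
eef_rot: [-0.116, 0.993, 0.0, -0.001]
wrist_force: [-0.2, -0.5, 0.1]
finger_gap: 50.0
gripper_force: 31.8
```

```bash
python3 -c "
from h import *
for i in range(3):
  need(582.5,-2.5,20,1.803)
  c=cam('wrist')
save(c,'w8.png',(200,100,240,260),2.3)"
```

```text
spin 0.0 dp cm [-0.12 -0.06  1.34] at [581.2  -2.2  33.4] tilt [-0.002  0.    -1.   ] F [-0.2 -0.5  0.1] gap 50.0
spin 0.0 dp cm [-0.08 -0.04  1.38] at [581.7  -2.3  33.8] tilt [-0.001  0.    -1.   ] F [ 1.3 -1.  -0.8] gap 49.9
spin 0.0 dp cm [-0.05 -0.03  1.41] at [581.9  -2.3  34.1] tilt [-0.  0. -1.] F [ 0.  -0.3 -0. ] gap 49.8
```

Call:
send_rows([
  [-0.05, 0, 0.4],
  [0, 0, 0.4],
  [0, 0, 0.2],
  [0, 0, 0],
  [0, 0, 0],
], spin=[0, 0, 0, 0, 0], hand=[40, 40, 40, 40, 40])

```text
t: 10.67
position: [582.2, -2.2, 24.0]
eef_rot: [-0.116, 0.993, 0.0, -0.0]
wrist_force: [-0.1, -0.5, -0.9]
finger_gap: 49.9
gripper_force: 31.8
```

Call:
send_rows([
  [0, 0, 0.3],
  [0, 0, 0.3],
  [0, 0, 0.3],
  [0, 0, 0],
  [0, 0, 0],
], spin=[0, 0, 0, 0, 0], hand=[40, 40, 40, 40, 40])

```text
t: 11.08
position: [582.3, -2.2, 15.0]
eef_rot: [-0.116, 0.993, 0.0, -0.0]
wrist_force: [0.3, 0.0, -1.0]
finger_gap: 50.0
gripper_force: 31.8
```

```bash
python3 -c "
from h import *
need(582.5,-2.5,12.6,1.803); print(robot.sense()['ft_torque'])"
```

```text
spin 0.0 dp cm [-0.01 -0.03  0.24] at [582.3  -2.2  15. ] tilt [-0.001  0.    -1.   ] F [ 0.3  0.  -1. ] gap 50.0
[-0.04588001 -0.04562576 -0.00957695]
```

Call:
send_rows([
  [0, 0, 0.1],
  [0, 0, 0.1],
  [0, 0, 0],
  [0, 0, 0],
  [0, 0, 0],
], spin=[0, 0, 0, 0, 0], hand=[40, 40, 72, 72, 72])

```text
t: 11.5
position: [582.7, -2.3, 13.5]
eef_rot: [-0.116, 0.993, -0.0, 0.0]
wrist_force: [0.3, -0.3, -0.7]
finger_gap: 61.6
gripper_force: 0.0
```

Call:
send_rows([
  [0, 0, 0],
  [0, 0, -1],
  [0, 0, -3],
  [0, 0, -3],
  [0, 0, -3],
], spin=[0, 0, 0, 0, 0], hand=[72, 72, 72, 72, 72])

```text
t: 11.92
position: [582.2, -2.2, 114.9]
eef_rot: [-0.116, 0.993, 0.0, -0.0]
wrist_force: [1.8, 0.1, 0.2]
finger_gap: 61.2
gripper_force: 0.0
```

Call:
send_rows([
  [0, 0, -3],
  [0, 0, -3],
  [0, 0, 0],
], spin=[0, 0, 0], hand=[72, 72, 72])

```text
t: 12.17
position: [586.2, -2.8, 181.2]
eef_rot: [-0.116, 0.993, -0.002, 0.006]
wrist_force: [1.2, 0.3, 1.3]
finger_gap: 61.7
gripper_force: 0.0
```

```bash
python3 -c "
from h import *
need(494,229,170,0.138)
c=cam('wrist'); box(c,'liner',22); save(c,'w9.png',(200,100,240,260),2.3)
c=cam('top'); box(c,'liner',22);box(c,'bundle',12)"
```

```text
spin -1.476 dp cm [-24.23   5.94   1.12] at [586.2  -2.8 181.2] tilt [ 0.012 -0.002 -1.   ] F [1.2 0.3 1.3] gap 61.7
liner [(0.94, 584.8, -0.7, [51, 106], 0.239), (0.28, 588.7, 0.2, [82, 208], 0.238)]
liner [(0.87, 553.1, -11.6, [40, 54], 1.595), (0.85, 400.3, -38.4, [51, 53], 2.918)]
bundle [(0.59, 494.2, 228.5, [43, 107], 1.706)]
```

The liner lies flat in the tray at about (584.8,-0.7). Next is the bundle.

Call:
send_rows([
  [0, 0, 0],
  [0, 0, 0],
  [0, 0, 0],
  [0, 0, 0],
  [0, 0, 0],
], spin=[0.119, 0.119, 0.119, 0.119, 0.119], hand=[85, 85, 85, 85, 85])

```text
t: 12.83
position: [581.5, -2.1, 171.5]
eef_rot: [0.183, 0.983, 0.0, -0.002]
wrist_force: [0.6, 0.2, -0.5]
finger_gap: 72.5
gripper_force: 0.0
```

Call:
send_rows([
  [0, 0, 0],
  [0, 0, 0],
  [0, 0, 0],
  [0, 0, 0],
  [0, 0, 0],
], spin=[0.119, 0.119, 0.119, 0.119, 0.119], hand=[85, 85, 85, 85, 85])

```text
t: 13.25
position: [581.5, -2.1, 171.5]
eef_rot: [0.463, 0.886, -0.001, -0.002]
wrist_force: [0.9, -0.2, 0.8]
finger_gap: 72.7
gripper_force: 0.0
```

Call:
send_rows([
  [0, 0, 0],
  [0, 0, 0],
  [0, 0, 0],
  [0, 0, 0],
  [3.46, -0.85, 0],
], spin=[0.119, 0.119, 0.119, 0.118, 0], hand=[85, 85, 85, 85, 85])

```text
t: 13.67
position: [570.8, 26.6, 171.5]
eef_rot: [0.661, 0.751, -0.001, 0.0]
wrist_force: [0.4, 0.5, 1.0]
finger_gap: 72.4
gripper_force: 0.0
```

Call:
send_rows([
  [3.46, -0.85, 0],
  [3.46, -0.85, 0],
  [3.46, -0.85, 0],
  [3.46, -0.85, 0],
  [3.46, -0.85, 0],
], spin=[0, 0, 0, 0, 0], hand=[85, 85, 85, 85, 85])

```text
t: 14.08
position: [501.6, 197.6, 171.7]
eef_rot: [0.657, 0.754, -0.001, -0.001]
wrist_force: [0.4, -1.1, -0.7]
finger_gap: 72.8
gripper_force: 0.0
```

Call:
send_rows([
  [3.46, -0.85, 0],
  [0, 0, 0],
  [0, 0, 0],
  [0, 0, 0],
], spin=[0, 0, 0, 0], hand=[85, 85, 85, 85])

```text
t: 14.42
position: [489.8, 229.2, 172.2]
eef_rot: [0.656, 0.755, -0.001, -0.0]
wrist_force: [-0.6, -0.0, -0.1]
finger_gap: 72.6
gripper_force: 0.0
```

```bash
python3 -c "
from h import *
c=cam('wrist'); b=box(c,'bundle',12); save(c,'w10.png')
print([(m['p'],px2w(c,m['xy'],0).round(1)) for m in robot.mark_of(c,'bundle')])
need(b[0][1],b[0][2],30,b[0][4]-1.5708)"
```

```text
bundle [(0.68, 493.6, 229.8, [45, 110], 1.738), (0.18, 467.4, 341.7, [51, 122], 0.206)]
[(0.58, array([494.8, 229.3,   0. ]))]
spin -0.031 dp cm [ 0.1   0.31 14.28] at [490.7 228.3 172.8] tilt [-0.001 -0.001 -1.   ] F [-0.3  1.1 -0.3] gap 72.8
```

View pics/w10.png

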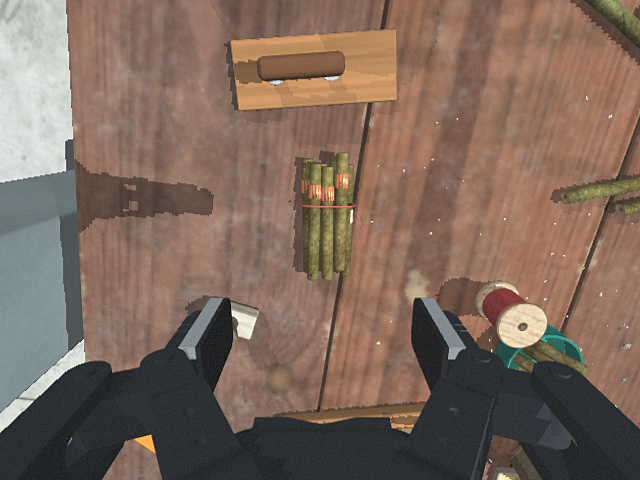

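The bundle is at about (328,215) with uneven cheroot ends, and the board's handle is nearer the robot-side end. I descend on the bundle.

Call:
send_rows([
  [0.1, 0.3, 3.9],
  [0, 0, 3.9],
  [0, 0, 3.9],
  [0, 0, 3.5],
  [0, 0, 0.8],
], spin=[-0.02, 0, 0, 0, 0], hand=[85, 85, 85, 85, 85])

```text
t: 14.98
position: [489.5, 228.6, 8.0]
eef_rot: [0.65, 0.76, -0.004, -0.003]
wrist_force: [-1.5, -0.1, -0.4]
finger_gap: 72.8
gripper_force: 0.0
```

Call:
send_rows([
  [0, 0, 0.8],
  [0, 0, 0],
  [0, 0, 0],
  [0, 0, 0],
  [0, 0, 0],
], spin=[0, 0, 0, 0, 0], hand=[85, 85, 85, 30, 30], grip_force=25)

```text
t: 15.4
position: [494.7, 231.2, 7.3]
eef_rot: [0.649, 0.761, 0.002, 0.001]
wrist_force: [-0.5, 0.1, 0.4]
finger_gap: 49.6
gripper_force: 0.0
```

Call:
send_rows([
  [0, 0, 0],
  [0, 0, 0],
  [0, 0, 0],
  [0, 0, 0],
  [0, 0, 0],
], spin=[0, 0, 0, 0, 0], hand=[30, 30, 30, 30, 30])

```text
t: 15.82
position: [494.5, 231.3, 7.3]
eef_rot: [0.649, 0.761, 0.001, 0.001]
wrist_force: [-0.5, -1.1, 5.2]
finger_gap: 43.3
gripper_force: 24.9
```

Call:
send_rows([
  [0, 0, -1],
  [0, 0, -3],
  [0, 0, -3],
  [0, 0, -3],
  [0, 0, -3],
], spin=[0, 0, 0, 0, 0], hand=[30, 30, 30, 30, 30])

```text
t: 16.23
position: [492.8, 231.0, 137.8]
eef_rot: [0.649, 0.761, 0.0, 0.0]
wrist_force: [0.7, -0.5, -1.1]
finger_gap: 42.9
gripper_force: 26.2
```

```bash
python3 -c "
from h import *
p,_=pose(); c=cam('wrist'); box(c,'bundle',p[2]+10)
print(p,[(m['p'],px2w(c,m['xy'],p[2]-2).round(1)) for m in robot.mark_of(c,'bundle')])
need(584.1,-1.8,130,1.803)
save(c,'w11.png')"
```

```text
bundle [(0.85, 491.7, 233.3, [43, 104], 1.76), (0.26, 568.3, 172.6, [14, 36], 2.433)]
[492.77509666 230.96853662 137.83227053] [(0.58, array([492. , 231.8, 135.8]))]
spin 1.497 dp cm [ 3.3  24.76  0.92] at [495.  231.5 139.2] tilt [ 0.007  0.002 -1.   ] F [ 1.   0.1 -1.4] gap 43.2
```

Call:
send_rows([
  [0, 0, 0],
  [0, 0, 0],
  [0, 0, 0],
  [0, 0, 0],
  [0, 0, 0],
], spin=[0.115, 0.115, 0.115, 0.115, 0.115], hand=[30, 30, 30, 30, 30])

```text
t: 16.8
position: [491.9, 230.7, 134.2]
eef_rot: [0.84, 0.543, -0.001, -0.0]
wrist_force: [0.1, -0.1, -1.6]
finger_gap: 42.8
gripper_force: 26.2
```

Call:
send_rows([
  [0, 0, 0],
  [0, 0, 0],
  [0, 0, 0],
  [0, 0, 0],
  [0, 0, 0],
], spin=[0.115, 0.115, 0.115, 0.115, 0.115], hand=[30, 30, 30, 30, 30])

```text
t: 17.22
position: [491.9, 230.7, 134.2]
eef_rot: [0.959, 0.283, -0.001, -0.0]
wrist_force: [0.1, -0.4, -1.0]
finger_gap: 43.0
gripper_force: 26.2
```

Call:
send_rows([
  [0, 0, 0],
  [0, 0, 0],
  [0, 0, 0],
  [0.47, 3.54, 0],
  [0.47, 3.54, 0],
], spin=[0.115, 0.115, 0.115, 0, 0], hand=[30, 30, 30, 30, 30])

```text
t: 17.63
position: [517.1, 165.0, 134.2]
eef_rot: [0.993, 0.118, -0.001, -0.0]
wrist_force: [0.7, 0.3, -0.2]
finger_gap: 43.2
gripper_force: 26.2
```

Call:
send_rows([
  [0.47, 3.54, 0],
  [0.47, 3.54, 0],
  [0.47, 3.54, 0],
  [0.47, 3.54, 0],
  [0.47, 3.54, 0],
], spin=[0, 0, 0, 0, 0], hand=[30, 30, 30, 30, 30])

```text
t: 18.05
position: [581.8, -4.0, 134.2]
eef_rot: [0.993, 0.117, -0.001, -0.0]
wrist_force: [0.6, 0.1, -1.2]
finger_gap: 43.1
gripper_force: 26.2
```

Call:
send_rows([
  [0, 0, 3],
  [0, 0, 3],
  [0, 0, 1],
  [0, 0, 0],
  [0, 0, 0],
], spin=[0, 0, 0, 0, 0], hand=[30, 30, 30, 30, 30])

```text
t: 18.47
position: [581.8, -2.0, 64.9]
eef_rot: [0.993, 0.117, -0.001, -0.0]
wrist_force: [0.2, -0.1, -0.4]
finger_gap: 43.1
gripper_force: 26.0
```

```bash
python3 -c "
from h import *
need(584.1,-1.8,29.3,1.803)
c=cam('wrist'); box(c,'bundle',73); p,_=pose();print(p, robot.sense()['joints'])
c=cam('top');  box(c,'bundle',73)
need(584.1,-1.8,29.3,1.803)
"
```

```text
spin 0.002 dp cm [0.23 0.03 3.56] at [581.8  -2.   64.9] tilt [-0.002  0.    -1.   ] F [ 0.2 -0.1 -0.4] gap 43.1
bundle [(0.64, 581.4, -1.8, [42, 105], 0.262)]
[583.31697977  -2.12614241  66.65895674] [-1.94752979e-01  4.71723839e-01  1.65798115e+00 -9.31702579e-09
  1.00994860e+00  1.14127025e+00]
bundle [(0.75, 542.5, -12.6, [28, 45], 1.595)]
spin 0.003 dp cm [ 0.07 -0.03  3.77] at [583.5  -2.2  67. ] tilt [ 0.003 -0.001 -1.   ] F [ 0.7  0.3 -1.9] gap 43.1
```

Call:
send_rows([
  [0.2, 0, 0.8],
  [0, 0, 0.8],
  [0, 0, 0.8],
  [0, 0, 0.4],
  [0, 0, 0],
], spin=[0.015, 0, 0, 0, 0], hand=[30, 30, 30, 30, 30])

```text
t: 19.08
position: [583.2, -1.8, 35.5]
eef_rot: [0.994, 0.109, -0.002, -0.0]
wrist_force: [-0.7, 0.4, -1.7]
finger_gap: 43.2
gripper_force: 25.9
```

Call:
send_rows([
  [0, 0, 0.3],
  [0, 0, 0.3],
  [0, 0, 0.2],
  [0, 0, 0],
  [0, 0, 0],
], spin=[0, 0, 0, 0, 0], hand=[30, 30, 30, 30, 30])

```text
t: 19.5
position: [584.6, -2.2, 29.6]
eef_rot: [0.994, 0.109, 0.0, 0.0]
wrist_force: [-1.3, 0.5, 0.5]
finger_gap: 43.2
gripper_force: 26.2
```

```bash
python3 -c "
from h import *
need(584.1,-1.8,29.3,1.803)
"
```

```text
spin -0.013 dp cm [-0.04 -0.05  0.03] at [584.6  -2.2  29.6] tilt [ 0.001 -0.    -1.   ] F [-1.3  0.5  0.5] gap 43.2
```

Call:
send_rows([
  [0, 0, 0],
  [0, 0, 0],
  [0, 0, 0],
  [0, 0, 0],
  [0, 0, 0],
], spin=[0, 0, 0, 0, 0], hand=[65, 65, 65, 65, 65])

```text
t: 19.92
position: [584.5, -2.0, 29.3]
eef_rot: [0.994, 0.109, 0.0, 0.0]
wrist_force: [0.5, -0.8, -0.7]
finger_gap: 55.7
gripper_force: 0.0
```

Call:
send_rows([
  [0, 0, -1],
  [0, 0, -3],
  [0, 0, -3],
  [0, 0, -3],
  [0, 0, -3],
], spin=[0, 0, 0, 0, 0], hand=[65, 65, 65, 65, 65])

```text
t: 20.33
position: [584.2, -2.0, 161.4]
eef_rot: [0.994, 0.109, 0.0, 0.0]
wrist_force: [0.3, -0.9, 0.1]
finger_gap: 55.4
gripper_force: 0.0
```

Call:
send_rows([
  [0, 0, -2],
  [0, 0, 0],
  [0, 0, 0],
], spin=[0, 0, 0], hand=[65, 65, 65])

```text
t: 20.58
position: [585.3, -2.2, 181.5]
eef_rot: [0.994, 0.109, 0.002, 0.001]
wrist_force: [0.0, 1.3, -0.3]
finger_gap: 55.6
gripper_force: 0.0
```

```bash
python3 -c "
from h import *
c=cam('wrist'); box(c,'bundle',34); print([(m['p'],px2w(c,m['xy'],22).round(1)) for m in robot.mark_of(c,'bundle')])
box(c,'liner',22); save(c,'w12.png')
need(459.5,337.5,170,1.771)
"
```

```text
bundle [(0.67, 581.6, -2.5, [44, 109], 0.251)]
[(0.74, array([519. , -19.7,  22. ])), (0.72, array([584.9,   0.6,  22. ]))]
liner [(0.96, 396.5, -33.3, [52, 80], 2.534), (0.58, 585.5, -0.0, [51, 109], 0.219)]
spin 0.019 dp cm [ -5.4  -35.73   0.79] at [583.5  -1.9 177.9] tilt [-0.003  0.    -1.   ] F [-0.3  0.8  0.1] gap 55.6
```

View pics/w12.png

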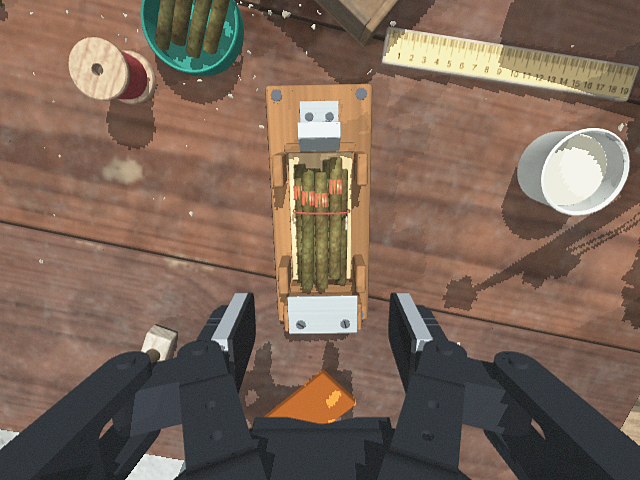

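The bundle lies lengthwise on the liner (cols 295–350, rows 155–290), with the catch at (320,125) and the lip plate at rows 296–333. Next is the press board.

Call:
send_rows([
  [-0.54, -3.57, 0],
  [-0.54, -3.57, 0],
  [-0.54, -3.57, 0],
  [-0.54, -3.57, 0],
  [-0.54, -3.57, 0],
], spin=[0.019, 0, 0, 0, 0], hand=[60, 60, 60, 60, 60])

```text
t: 21.2
position: [520.4, 168.5, 177.9]
eef_rot: [0.995, 0.099, -0.001, -0.0]
wrist_force: [1.2, 0.7, 1.2]
finger_gap: 51.1
gripper_force: 0.0
```

Call:
send_rows([
  [-0.54, -3.57, 0],
  [-0.54, -3.57, 0],
  [-0.54, -3.57, 0],
  [-0.54, -3.57, 0],
  [-0.54, -3.57, 0],
], spin=[0, 0, 0, 0, 0], hand=[60, 60, 60, 60, 60])

```text
t: 21.62
position: [458.5, 338.1, 178.0]
eef_rot: [0.995, 0.1, -0.001, 0.0]
wrist_force: [0.6, -0.0, -0.4]
finger_gap: 51.3
gripper_force: 0.0
```

Call:
send_rows([
  [0, 0, 0],
  [0, 0, 0],
  [0, 0, 0],
  [0, 0, 0],
], spin=[0, 0, 0, 0], hand=[60, 60, 60, 60])

```text
t: 21.95
position: [460.2, 335.7, 178.6]
eef_rot: [0.995, 0.099, -0.001, 0.0]
wrist_force: [0.1, 0.0, 0.2]
finger_gap: 51.3
gripper_force: 0.0
```

```bash
python3 -c "
from h import *
c=cam('wrist'); box(c,'press_board',8)
for n,z in (('board_handle',41),('board_end_a',4),('board_end_b',4)): print(n,[(m['p'],px2w(c,m['xy'],z).round(1)) for m in robot.mark_of(c,n)])
save(c,'w13.png')
need(459.5,337.5,170,1.771)
"
```

```text
press_board [(0.86, 467.8, 342.6, [50, 123], 0.203)]
board_handle [(0.83, array([458.1, 339.5,  41. ]))]
board_end_a [(0.59, array([529.2, 354.5,   4. ]))]
board_end_b [(0.59, array([529.2, 354.5,   4. ]))]
spin -0.002 dp cm [-0.07 -0.18  0.93] at [460.6 335.9 179.3] tilt [ 0. -0. -1.] F [ 0.7  0.7 -0.1] gap 51.2
```

View pics/w13.png

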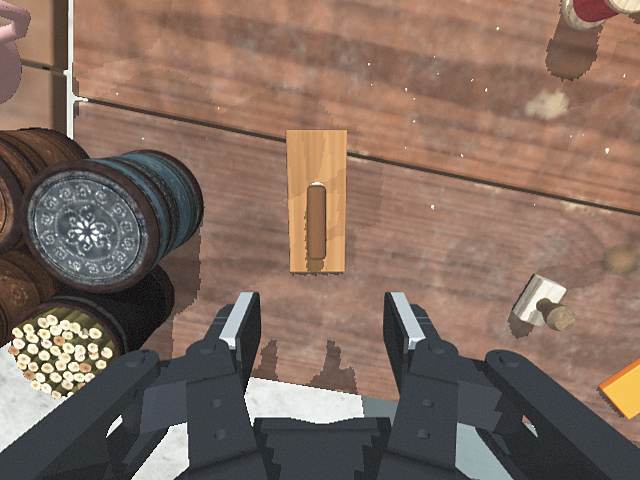

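The board spans cols 288–347, rows 130–272, and the handle bar is at (316,222), nearer the robot-side end. The barrels at left stay clear of the gripper.

Call:
send_rows([
  [-0.07, -0.33, 3.5],
  [0, 0, 3.5],
  [0, 0, 3.5],
  [0, 0, 3.2],
  [0, 0, 0],
], spin=[0, 0, 0, 0, 0], hand=[50, 50, 50, 50, 50], grip_force=20)

```text
t: 22.62
position: [454.6, 337.3, 36.3]
eef_rot: [0.995, 0.099, -0.005, 0.002]
wrist_force: [-1.2, -0.2, -0.9]
finger_gap: 43.0
gripper_force: 0.0
```

Call:
send_rows([
  [0, 0, 1.2],
  [0, 0, 1.1],
  [0, 0, 0],
  [0, 0, 0],
  [0, 0, 0],
], spin=[0, 0, 0, 0, 0], hand=[50, 50, 50, 50, 50])

```text
t: 23.03
position: [459.5, 340.3, 20.6]
eef_rot: [0.995, 0.1, 0.001, -0.0]
wrist_force: [0.9, -0.2, -0.5]
finger_gap: 42.6
gripper_force: 0.0
```

Call:
send_rows([
  [0, 0, 0],
  [0, 0, 0],
  [0, 0, 0],
  [0, 0, 0],
  [0, 0, 0],
], spin=[0, 0, 0, 0, 0], hand=[5, 5, 5, 5, 5])

```text
t: 23.45
position: [459.2, 340.2, 20.3]
eef_rot: [0.995, 0.1, 0.001, -0.0]
wrist_force: [-1.1, -1.3, 6.3]
finger_gap: 14.5
gripper_force: 23.9
```

Call:
send_rows([
  [0, 0, 0],
  [0, 0, 0],
  [0, 0, 0],
], spin=[0, 0, 0], hand=[5, 5, 5])

```text
t: 23.7
position: [459.2, 340.2, 20.3]
eef_rot: [0.995, 0.1, 0.001, -0.0]
wrist_force: [-2.0, -1.2, 6.1]
finger_gap: 14.5
gripper_force: 23.9
```

```bash
python3 -c "
from h import *
need(459.2,339.0,16,1.771); print(robot.sense()['gripper_force'])
"
```

```text
spin -0.0 dp cm [-0.02  0.12  0.43] at [459.2 340.2  20.3] tilt [ 0.001  0.001 -1.   ] F [-2.  -1.2  6.1] gap 14.5
23.891183137893677
```

Call:
send_rows([
  [0, 0, -1],
  [0, 0, -3],
  [0, 0, -3],
  [0, 0, -3],
  [0, 0, -3],
], spin=[0, 0, 0, 0, 0], hand=[5, 5, 5, 5, 5])

```text
t: 24.12
position: [458.0, 339.7, 150.8]
eef_rot: [0.995, 0.1, -0.001, 0.0]
wrist_force: [0.3, -0.2, -1.2]
finger_gap: 14.4
gripper_force: 22.9
```

Call:
send_rows([
  [0, 0, 0],
  [0, 0, 0],
  [0, 0, 0],
], spin=[0, 0, 0], hand=[5, 5, 5])

```text
t: 24.37
position: [458.0, 339.6, 148.8]
eef_rot: [0.995, 0.1, -0.001, 0.0]
wrist_force: [-0.5, -0.6, -2.3]
finger_gap: 14.4
gripper_force: 22.9
```

```bash
python3 -c "
from h import *
need(447.5,-34.2,150,1.806); print(robot.sense()['gripper_force'])
c=cam('wrist');box(c,'press_board',150-12)
c=cam('top');box(c,'press_board',150-12);box(c,'press_tray',20);box(c,'bundle',41)
"
```

```text
spin -0.035 dp cm [-9.73 36.11 -0.12] at [458.  339.6 148.8] tilt [-0.001 -0.001 -1.   ] F [-0.5 -0.6 -2.3] gap 14.4
22.895438969135284
press_board [(0.72, 465.7, 342.2, [49, 126], 0.202)]
press_board [(0.88, 501.7, 344.6, [49, 53], 0.144)]
press_tray [(0.78, 587.4, -2.1, [83, 204], 0.236)]
bundle [(0.94, 583.9, -3.4, [45, 107], 0.246)]
```

Call:
send_rows([
  [0, 0, 0],
  [-0.97, 3.61, 0],
  [-0.97, 3.61, 0],
  [-0.97, 3.61, 0],
  [-0.97, 3.61, 0],
], spin=[-0.035, 0, 0, 0, 0], hand=[5, 5, 5, 5, 5])

```text
t: 25.08
position: [453.9, 189.2, 148.8]
eef_rot: [0.993, 0.118, -0.0, 0.0]
wrist_force: [1.7, -0.3, -1.9]
finger_gap: 14.5
gripper_force: 22.9
```

Call:
send_rows([
  [-0.97, 3.61, 0],
  [-0.97, 3.61, 0],
  [-0.97, 3.61, 0],
  [-0.97, 3.61, 0],
  [-0.97, 3.61, 0],
], spin=[0, 0, 0, 0, 0], hand=[5, 5, 5, 5, 5])

```text
t: 25.5
position: [448.8, 2.0, 149.1]
eef_rot: [0.993, 0.117, -0.0, -0.0]
wrist_force: [-0.2, 0.1, -1.5]
finger_gap: 14.5
gripper_force: 22.9
```

Call:
send_rows([
  [-0.97, 3.61, 0],
  [0, 0, 3],
  [0, 0, 2],
  [0, 0, 0],
  [0, 0, 0],
], spin=[0, 0, 0, 0, 0], hand=[5, 5, 5, 5, 5])

```text
t: 25.92
position: [447.2, -33.5, 98.5]
eef_rot: [0.993, 0.117, -0.002, -0.001]
wrist_force: [0.6, -0.1, -1.2]
finger_gap: 14.7
gripper_force: 22.9
```

```bash
python3 -c "
from h import *
need(447.5,-34.2,80,1.806)
c=cam('wrist');box(c,'press_board',100-12);save(c,'w14.png')
need(447.5,-34.2,80,1.806)
"
```

```text
spin -0.001 dp cm [0.01 0.07 1.85] at [447.2 -33.5  98.5] tilt [-0.003  0.001 -1.   ] F [ 0.6 -0.1 -1.2] gap 14.7
press_board [(0.7, 455.2, -30.8, [49, 125], 0.243)]
spin 0.0 dp cm [-0.17  0.03  2.02] at [449.1 -33.5 100.2] tilt [ 0.001 -0.    -1.   ] F [ 1.1  0.1 -1.5] gap 14.8
```

Call:
send_rows([
  [0, 0, 1],
  [0, 0, 0.9],
  [0, 0, 0.3],
  [0, 0, 0],
  [0, 0, 0.3],
], spin=[0, 0, 0, 0, 0], hand=[5, 5, 5, 5, 5])

```text
t: 26.43
position: [448.8, -33.6, 74.9]
eef_rot: [0.993, 0.117, 0.0, 0.0]
wrist_force: [-2.1, -1.2, 3.7]
finger_gap: 14.4
gripper_force: 23.5
```

Call:
send_rows([
  [0, 0, 0.3],
  [0, 0, 0.3],
  [0, 0, 0.3],
  [0, 0, 0],
  [0, 0, 0],
], spin=[0, 0, 0, 0, 0], hand=[5, 5, 5, 5, 5])

```text
t: 26.85
position: [448.1, -33.8, 65.5]
eef_rot: [0.993, 0.117, -0.0, 0.0]
wrist_force: [-2.7, -0.7, 1.1]
finger_gap: 14.6
gripper_force: 24.1
```

```bash
python3 -c "
from h import *
s=robot.sense();print(s['position'],s['wrist_force'],s['ft_torque'])
c=cam('side'); b=robot.masks_of(c,'press_board'); print([(m['p'],m['rect']) for m in b])
save(c,'s1.png',(240,200,120,120),5)
"
```

```text
[448.07749073 -33.77123058  65.48274904] [-2.73914038 -0.74784582  1.12370992] [-0.11153037  0.3674297   0.01410405]
[(0.87, [329.7, 230.4, 48.8, 22.9])]
```

View pics/s1.png

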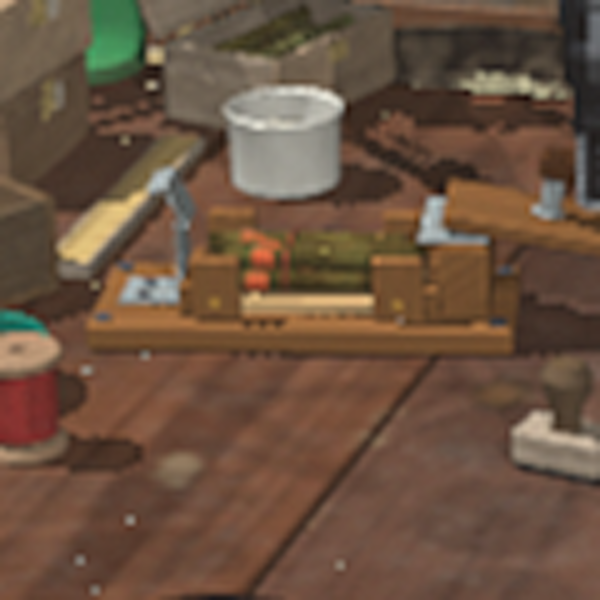

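The side view shows the board's far end resting on the steel lip (crop 445,200) and the board starting to tilt as intended. I continue pressing down to about 0.3 rad.

Call:
send_rows([
  [0, 0, 0.3],
  [0, 0, 0.3],
  [0, 0, 0.3],
  [0, 0, 0.3],
  [0, 0, 0.1],
], spin=[0, 0, 0, 0, 0], hand=[5, 5, 5, 5, 5])

```text
t: 27.37
position: [446.7, -33.9, 51.9]
eef_rot: [0.993, 0.117, -0.002, -0.0]
wrist_force: [-7.5, -3.8, 7.9]
finger_gap: 14.5
gripper_force: 26.8
```

Call:
send_rows([
  [0, 0, 0],
  [0, 0, -2],
  [0, 0, -3],
  [0, 0, -3],
  [0, 0, -1],
], spin=[0, 0, 0, 0, 0], hand=[5, 5, 5, 5, 5])

```text
t: 27.78
position: [451.0, -34.3, 146.0]
eef_rot: [0.993, 0.117, 0.003, 0.001]
wrist_force: [1.0, -0.1, -2.0]
finger_gap: 14.6
gripper_force: 25.8
```

Call:
send_rows([
  [0, 0, 0],
  [0, 0, 0],
], spin=[0, 0], hand=[5, 5])

```text
t: 27.95
position: [448.9, -33.7, 142.4]
eef_rot: [0.993, 0.117, 0.001, 0.0]
wrist_force: [0.1, 0.4, -1.9]
finger_gap: 14.5
gripper_force: 25.8
```

```bash
cat >> h.py <<'E'
O=np.array([584.1,-1.9]); U=np.array([np.cos(.234),np.sin(.234)]); V=np.array([-U[1],U[0]])
def tr(w): w=np.array(w); return np.array([(w[:2]-O)@U,(w[:2]-O)@V,w[2]]).round(1)
def inplane(c,xy,lat=0):
    "ray meets vertical plane tray y=lat -> tray coords"
    d=c["R"]@np.linalg.solve(np.array(c["intrinsics"]),[xy[0],xy[1],1.0])
    n=np.array([V[0],V[1],0]); a=(lat-(c["P"][:2]-O)@V)/(d@n); return tr(c["P"]+a*d)
def boardside(lat=25):
    c=cam("side"); p,_=pose(); print("TCP tray",tr(p),"F",np.round(robot.sense()["wrist_force"],1))
    for n in ("board_end_a","board_end_b","board_handle","press_board"):
        print(n,[(round(m["p"],2),inplane(c,m["xy"])) for m in robot.mark_of(c,n)][:3])
    for m in robot.masks_of(c,"press_board")[:2]:
        k=np.array(m["pixels"]).astype(np.uint8); q=np.argwhere(k)[:,::-1]
        pts=np.array([inplane(c,x,lat) for x in q]); 
        i,j=pts[:,0].argmin(),pts[:,0].argmax()
        # lower edge of near long side
        b=np.round(pts[:,0]/4); lo=np.array([[pts[b==v,0].mean(),pts[b==v,2].min()] for v in np.unique(b)])
        f=np.polyfit(lo[2:-2,0],lo[2:-2,1],1); print("mask",round(m["p"],2),"xmin",pts[i],"xmax",pts[j],"lower slope",round(np.arctan(f[0]),3),"z at -55,0,55",np.polyval(f,[-55,0,55]).round(1))
E
python3 -c "
from h import *
boardside()
need(*(O+U*-6),115,1.8048)
"
```

```text
TCP tray [-139.7    0.9  141.5] F [-0.2  0.6 -1.8]
board_end_a [(0.84, array([-62.5,  -0. , 158.6])), (0.57, array([-176.1,   -0. ,  116.3]))]
board_end_b [(0.84, array([-62.5,  -0. , 158.6])), (0.57, array([-176.1,   -0. ,  116.3]))]
board_handle [(0.91, array([-138.1,   -0. ,  153.3])), (0.21, array([-66.4,  -0. ,  66.6]))]
press_board [(0.74, array([-121.2,    0. ,  122.6]))]
mask 0.65 xmin [-178.3   25.   114. ] xmax [-67.2  25.  161.9] lower slope 0.424 z at -55,0,55 [164.1 188.9 213.7]
spin 0.001 dp cm [13.4   0.09  2.62] at [447.7 -33.5 141.2] tilt [-0.002  0.001 -1.   ] F [ 0.3 -0.8 -1.1] gap 14.6
```

```bash
cat >> h.py <<'E'
def boardwrist():
    c=cam("wrist"); p,_=pose(); K=np.array(c["intrinsics"])
    for n in ("board_end_a","board_end_b","board_handle"): print(n,[(round(m["p"],2),np.round(m["xy"])) for m in robot.mark_of(c,n)])
    for m in robot.masks_of(c,"press_board")[:1]:
        k=np.array(m["pixels"]); print(round(m["p"],2),np.round(m["rect"])); pts=[]
        for r in range(480):
            q=np.flatnonzero(k[r])
            if len(q)<20: continue
            w=q[-1]-q[0]+1; 
            d=50*K[0,0]/w; mid=(q[0]+q[-1])/2
            P=c["P"]+c["R"]@(np.linalg.solve(K,[mid,r,1])*d); pts.append((r,w,*(tr(P)-tr(p))))
        pts=np.array(pts); print(pts[::max(1,len(pts)//14)].round(1))
        return c,pts
E
python3 -c "
from h import *
boardwrist(); print(tr(pose()[0]))
"
```

```text
board_end_a [(0.69, array([323., 122.]))]
board_end_b [(0.69, array([323., 122.]))]
board_handle [(0.82, array([324., 332.]))]
0.7 [244. 121. 152. 264.]
[[ 119.   145.    75.5    1.1    7.8]
 [ 137.   153.    69.8    1.1   16.6]
 [ 155.   148.    63.8    1.2   14.1]
 [ 173.   143.    57.5    1.    11.5]
 [ 191.   137.    50.5    1.4    7.6]
 [ 209.   133.    43.3    1.     5.6]
 [ 227.   127.    35.1    1.     1.2]
 [ 245.   122.    26.5    1.2   -2.5]
 [ 263.   118.    17.6    1.2   -5.2]
 [ 281.   112.     7.     1.2  -10.7]
 [ 299.   108.    -3.5    1.2  -14. ]
 [ 317.    40.  -155.7    1.4 -273.4]
 [ 335.    38.  -190.4    1.4 -288.4]
 [ 353.    38.  -213.1    1.4 -281.5]
 [ 371.    36.  -252.9    1.3 -297.8]]
[-139.5    0.6  142.1]
```

The wrist mask gives a board tilt of about 0.395 rad, with end a at TCP +(-38,-33) mm in the tray frame. I move over the tray.

Call:
send_rows([
  [3.2, 0.02, 0],
  [3.2, 0.02, 0],
  [3.2, 0.02, 0],
  [3.3, 0, 0],
  [0, 0, 2],
], spin=[0, 0, 0, 0, 0], hand=[5, 5, 5, 5, 5])

```text
t: 28.92
position: [583.0, -4.1, 126.1]
eef_rot: [0.993, 0.118, 0.007, 0.002]
wrist_force: [2.9, -0.9, -1.3]
finger_gap: 14.3
gripper_force: 25.8
```

Call:
send_rows([
  [0, 0, 2],
  [0, 0, 1],
  [0, 0, 0],
  [0, 0, 0],
  [0, 0, 0],
], spin=[0, 0, 0, 0, 0], hand=[5, 5, 5, 5, 5])

```text
t: 29.33
position: [574.4, -4.5, 93.3]
eef_rot: [0.993, 0.117, 0.001, 0.0]
wrist_force: [0.3, -0.2, -1.5]
finger_gap: 14.5
gripper_force: 25.7
```

```bash
python3 -c "
from h import *
c,p=boardwrist(); print(tr(pose()[0])); need(*(O+U*-10.4),85,1.8048)
for n,z in (('catch_nose',52),('lip_edge',52)): print(n,[(m['p'],tr(px2w(c,m['xy'],z))) for m in robot.mark_of(c,n)])
boardside()
"
```

```text
board_end_a [(0.61, array([323., 122.]))]
board_end_b [(0.61, array([323., 122.]))]
board_handle [(0.69, array([321., 328.]))]
0.85 [242. 118. 156. 267.]
[[ 1.180e+02  1.150e+02  7.650e+01  4.000e+00 -2.730e+01]
 [ 1.360e+02  1.530e+02  6.990e+01  1.000e+00  1.660e+01]
 [ 1.540e+02  1.490e+02  6.410e+01  1.000e+00  1.490e+01]
 [ 1.720e+02  1.450e+02  5.790e+01  1.000e+00  1.320e+01]
 [ 1.900e+02  1.390e+02  5.110e+01  1.000e+00  9.500e+00]
 [ 2.080e+02  1.360e+02  4.420e+01  1.200e+00  8.500e+00]
 [ 2.260e+02  1.280e+02  3.570e+01  1.200e+00  2.100e+00]
 [ 2.440e+02  1.250e+02  2.790e+01  9.000e-01  8.000e-01]
 [ 2.620e+02  1.180e+02  1.800e+01  1.100e+00 -5.400e+00]
 [ 2.800e+02  1.140e+02  8.500e+00  1.100e+00 -8.300e+00]
 [ 2.980e+02  1.070e+02 -3.800e+00  9.000e-01 -1.570e+01]
 [ 3.160e+02  4.200e+01 -1.429e+02  9.000e-01 -2.546e+02]
 [ 3.340e+02  3.900e+01 -1.816e+02  1.500e+00 -2.785e+02]
 [ 3.520e+02  3.700e+01 -2.186e+02  1.000e-01 -2.942e+02]
 [ 3.700e+02  3.600e+01 -2.507e+02  8.000e-01 -2.991e+02]]
[-10.   -0.2  93.3]
spin 0.001 dp cm [-0.04 -0.02  0.83] at [574.4  -4.5  93.3] tilt [ 0.002 -0.    -1.   ] F [ 0.2  0.9 -1.9] gap 14.4
catch_nose []
lip_edge []
TCP tray [-10.3  -0.1  92.8] F [ 0.7 -0.4 -1.7]
board_end_a [(0.67, array([ 61.8,   0. , 122.9])), (0.63, array([-48.3,   0. ,  67.7]))]
board_end_b [(0.67, array([ 61.8,   0. , 122.9])), (0.63, array([-48.3,   0. ,  67.7]))]
board_handle [(0.79, array([ -6.7,   0. , 107.3]))]
press_board [(0.68, array([-2.6,  0. , 74.9])), (0.64, array([-53.8,   0. ,  64.6]))]
mask 0.64 xmin [-54.2  25.   82.9] xmax [ 61.7  25.  109.3] lower slope 0.397 z at -55,0,55 [ 57.7  80.8 103.8]
mask 0.59 xmin [-103.5   25.    37.7] xmax [103.9  25.    0.5] lower slope -0.012 z at -55,0,55 [-2.1 -2.7 -3.4]
```

Call:
send_rows([
  [0, 0, 0.5],
  [0, 0, 0.4],
  [0, 0, 0.3],
  [0, 0, 0],
  [0, 0, 0],
], spin=[0, 0, 0, 0, 0], hand=[5, 5, 5, 5, 5])

```text
t: 30.4
position: [573.6, -4.2, 79.8]
eef_rot: [0.993, 0.117, -0.001, -0.0]
wrist_force: [0.9, -1.0, -0.9]
finger_gap: 14.5
gripper_force: 25.7
```

Call:
send_rows([
  [0, 0, 0.2],
  [0, 0, 0.1],
  [0, 0, 0],
  [0, 0, 0],
], spin=[0, 0, 0, 0], hand=[5, 5, 5, 5])

```text
t: 30.73
position: [574.4, -4.3, 77.9]
eef_rot: [0.993, 0.117, 0.001, 0.0]
wrist_force: [0.6, -0.2, 3.1]
finger_gap: 14.4
gripper_force: 26.3
```

Call:
send_rows([
  [0, 0, 0.1],
  [0, 0, 0.1],
  [0, 0, 0],
  [0, 0, 0],
], spin=[0, 0, 0, 0], hand=[5, 5, 5, 5])

```text
t: 31.07
position: [575.6, -4.2, 76.7]
eef_rot: [0.993, 0.117, 0.002, 0.0]
wrist_force: [2.3, 1.2, 5.6]
finger_gap: 14.2
gripper_force: 26.8
```

```bash
python3 -c "
from h import *
s=robot.sense();print(tr(s['position']),s['wrist_force'],s['ft_torque'])
"
```

```text
[-8.8 -0.3 76.7] [2.28926086 1.19012076 5.60734056] [ 0.29220724 -0.04942301 -0.05929289]
```

Call:
send_rows([
  [0, 0, 0.1],
  [0, 0, 0.1],
  [0, 0, 0.1],
  [0, 0, 0],
], spin=[0, 0, 0, 0], hand=[5, 5, 5, 5])

```text
t: 31.4
position: [575.9, -4.2, 73.9]
eef_rot: [0.993, 0.117, 0.002, 0.0]
wrist_force: [2.3, 0.7, 5.3]
finger_gap: 14.7
gripper_force: 26.9
```

```bash
python3 -c "
from h import *
c,p=boardwrist()
s=robot.sense();print(tr(s['position']),s['wrist_force'],s['ft_torque'])
" | grep -v e+
```

```text
board_end_a [(0.58, array([323., 122.]))]
board_end_b [(0.58, array([323., 122.]))]
board_handle [(0.88, array([324., 330.]))]
0.65 [247. 122. 146. 273.]
[-8.6 -0.3 73.9] [1.98406153 1.31107124 7.47584655] [ 0.18688237 -0.02514419 -0.10052932]
```

```bash
python3 -c "
from h import *
np.set_printoptions(suppress=True)
c,p=boardwrist()
q=p[(p[:,0]>130)&(p[:,0]<290)]; f=np.polyfit(q[:,2],q[:,4],1); print('tilt',np.arctan(f[0]),'z at 60',np.polyval(f,60),'z at 0',f[1], 'lat',q[:,3].mean())
boardside()
"
```

```text
board_end_a [(0.88, array([322., 122.])), (0.56, array([ 95., 413.])), (0.54, array([319., 261.]))]
board_end_b [(0.88, array([322., 122.])), (0.56, array([ 95., 413.])), (0.54, array([319., 261.]))]
board_handle [(0.92, array([324., 329.]))]
0.96 [249. 124. 147. 267.]
[[ 121.   136.    75.1    1.1   -0.2]
 [ 140.   144.    68.7    1.1    9.6]
 [ 159.   140.    62.     1.1    7.8]
 [ 178.   136.    55.     1.1    5.8]
 [ 197.   132.    47.6    1.1    3.7]
 [ 216.   128.    39.7    1.1    1.4]
 [ 235.   123.    31.     1.3   -2.1]
 [ 254.   118.    21.5    1.    -6. ]
 [ 273.   114.    11.7    1.    -8.8]
 [ 292.   110.     1.2    1.   -11.9]
 [ 311.    42.  -136.2    0.7 -256.3]
 [ 330.    40.  -169.4    0.6 -269.5]
 [ 349.    38.  -206.1    0.6 -284.1]
 [ 368.    37.  -238.3    1.2 -288.3]
 [ 387.    28.  -370.7    0.3 -417.3]]
tilt 0.31635591064444823 z at 60 7.626498439016908 z at 0 -12.014500722138349 lat 1.110062893081761
TCP tray [-8.6 -0.3 73.9] F [2.4 1.2 6.9]
board_end_a [(0.74, array([66.8,  0. , 79.2]))]
board_end_b [(0.74, array([66.8,  0. , 79.2]))]
board_handle [(0.74, array([-11.2,  -0. ,  86.7])), (0.37, array([ 3. ,  0. , 59.3])), (0.29, array([-49.2,  -0. ,  53. ]))]
press_board [(0.6, array([ 8.4, -0. , 58.2]))]
mask 0.62 xmin [-56.3  25.   67.7] xmax [60.5 25.  84.1] lower slope 0.33 z at -55,0,55 [43.3 62.1 80.9]
```

The tilt is now 0.316 rad, with end a at about tray (-50, 44.5), resting on the bundle. I slide it under the lip.

Call:
send_rows([
  [0, 0, -0.05],
  [-0.25, 0, 0],
  [-0.25, 0, 0],
  [0, 0, 0],
  [0, 0, 0],
], spin=[0, 0, 0, 0, 0], hand=[5, 5, 5, 5, 5])

```text
t: 32.62
position: [568.1, -5.4, 72.1]
eef_rot: [0.993, 0.117, -0.001, -0.0]
wrist_force: [0.6, -0.0, -1.2]
finger_gap: 14.5
gripper_force: 25.7
```

Call:
send_rows([
  [-0.25, 0, 0],
  [-0.25, 0, 0],
  [0, 0, 0],
  [0, 0, 0],
], spin=[0, 0, 0, 0], hand=[5, 5, 5, 5])

```text
t: 32.95
position: [565.1, -6.5, 73.0]
eef_rot: [0.993, 0.117, 0.001, 0.0]
wrist_force: [4.9, 1.5, -3.3]
finger_gap: 14.5
gripper_force: 25.6
```

```bash
cat >> h.py <<'E'
def bt():
    c,p=boardwrist()
    q=p[(p[:,0]>130)&(p[:,0]<285)]; f=np.polyfit(q[:,2],q[:,4],1); t=np.arctan(f[0]); P=tr(pose()[0])
    xb=p[p[:,1]>60][0,2]
    xa=xb-124*np.cos(t); print('tilt',t.round(3),'TCP',P,'top of end a',(P[0]+xa,P[2]+np.polyval(f,xa)),'end b top',(P[0]+xb,P[2]+np.polyval(f,xb)),'lat',q[:,3].mean()+P[1])
E
python3 -c "
from h import *
np.set_printoptions(suppress=True)
import io,contextlib
with contextlib.redirect_stdout(io.StringIO()) as s: bt()
print(s.getvalue()[-300:]); boardside()
"
```

```text
38.  -206.8    0.8 -283.7]
 [ 368.    37.  -239.     0.1 -287.8]
 [ 387.    25.  -425.1    3.6 -483.7]]
tilt 0.34 TCP [-19.6  -0.   73. ] top of end a (np.float64(-61.492242841488256), np.float64(45.96561067079037)) end b top (np.float64(55.4), np.float64(87.34439223195452)) lat 1.1084415584415583

TCP tray [-19.6  -0.1  73.1] F [ 5.2  1.8 -2.6]
board_end_a [(0.89, array([-68.5,  -0. ,  47.8])), (0.81, array([59. ,  0. , 85.2]))]
board_end_b [(0.89, array([-68.5,  -0. ,  47.8])), (0.81, array([59. ,  0. , 85.2]))]
board_handle [(0.74, array([-18.3,  -0. ,  91.7]))]
press_board [(0.68, array([-6.8,  0. , 52.7]))]
mask 0.8 xmin [-60.8  25.   52.5] xmax [50.8 25.  84.2] lower slope 0.355 z at -55,0,55 [45.1 65.5 85.9]
```

End a is under the lip (x ≈ -60.5, z ≈ 43, with the lip pushing back down) at a tilt of 0.34, so the tuck is in. I lower it towards the catch, following the arc, then release.

Call:
send_rows([
  [0.1, 0, 0.1],
  [0.15, 0, 0.15],
  [0.15, 0, 0.15],
  [0.1, 0, 0.1],
  [0, 0, 0],
], spin=[0, 0, 0, 0, 0], hand=[5, 5, 5, 5, 5])

```text
t: 33.92
position: [568.9, -5.5, 68.1]
eef_rot: [0.993, 0.117, -0.0, 0.0]
wrist_force: [-0.0, 1.0, 5.2]
finger_gap: 14.2
gripper_force: 26.7
```

```bash
python3 -c "
from h import *
np.set_printoptions(suppress=True)
import io,contextlib
with contextlib.redirect_stdout(io.StringIO()) as s: bt()
print(s.getvalue()[-300:]); boardside()
"
```

```text
38.  -211.3    0.8 -282. ]
 [ 371.    38.  -235.3    0.7 -274.7]
 [ 390.    30.  -347.9    0.6 -376.8]]
tilt 0.25 TCP [-15.6  -0.   68.1] top of end a (np.float64(-61.75092363604963), np.float64(45.31343506596622)) end b top (np.float64(58.4), np.float64(75.96886769061153)) lat 1.0902597402597403

TCP tray [-15.6   0.   68.1] F [-0.3  0.3  5.6]
board_end_a [(0.94, array([-64.3,   0. ,  57.5])), (0.81, array([60.8, -0. , 71.3]))]
board_end_b [(0.94, array([-64.3,   0. ,  57.5])), (0.81, array([60.8, -0. , 71.3]))]
board_handle [(0.63, array([-14.7,   0. ,  82.9])), (0.17, array([-5.4,  0. , 28.8])), (0.16, array([-65.9,  -0. ,  50.8]))]
press_board [(0.97, array([-10.8,  -0. ,  54.8]))]
mask 0.62 xmin [-63.1  25.   50. ] xmax [53.7 25.  74. ] lower slope 0.268 z at -55,0,55 [43.  58.1 73.2]
```

Call:
send_rows([
  [0.1, 0, 0.15],
  [0.1, 0, 0.15],
  [0.05, 0, 0.1],
  [0, 0, 0],
  [0, 0, 0],
], spin=[0, 0, 0, 0, 0], hand=[5, 5, 5, 5, 5])

```text
t: 34.88
position: [572.1, -4.8, 64.3]
eef_rot: [0.993, 0.117, 0.001, 0.0]
wrist_force: [1.8, 1.8, 5.1]
finger_gap: 14.6
gripper_force: 26.9
```

```bash
python3 -c "
from h import *
np.set_printoptions(suppress=True)
import io,contextlib
with contextlib.redirect_stdout(io.StringIO()) as s: bt()
print(s.getvalue()[-300:]); print(robot.sense()['wrist_force'])
"
```

```text
1.4 -269.6]
 [ 376.    38.  -241.     0.8 -273.2]
 [ 395.    32.  -328.3    0.6 -342.7]]
tilt 0.156 TCP [-12.4  -0.1  64.3] top of end a (np.float64(-62.99738541060683), np.float64(45.845101966966155)) end b top (np.float64(59.50000000000001), np.float64(65.09063567131557)) lat 0.9954545454545455

[1.49635096 1.09838048 5.0447007 ]
```

Call:
send_rows([
  [0, 0, 0],
  [0, 0, 0],
  [0, 0, 0],
  [0, 0, 0],
  [0, 0, -1],
], spin=[0, 0, 0, 0, 0], hand=[45, 45, 45, 45, 45])

```text
t: 35.55
position: [569.7, -4.6, 72.0]
eef_rot: [0.993, 0.117, -0.002, -0.001]
wrist_force: [0.0, 0.7, 0.0]
finger_gap: 38.4
gripper_force: 0.0
```

Call:
send_rows([
  [0, 0, -2],
  [0, 0, -2],
  [0, 0, 0],
  [1.9, 0, 0],
  [1.9, 0, 0],
], spin=[0, 0, 0, 0, 0], hand=[45, 45, 45, 0, 0])

```text
t: 35.97
position: [608.4, 3.9, 114.7]
eef_rot: [0.993, 0.117, 0.0, 0.0]
wrist_force: [-0.4, -0.5, -0.9]
finger_gap: 15.3
gripper_force: 0.0
```

Call:
send_rows([
  [1.9, 0, 0],
  [0, 0, 0],
  [0, 0, 0],
  [0, 0, 0],
  [0, 0, 0],
], spin=[0, 0, 0, 0, 0], hand=[0, 0, 0, 0, 0])

```text
t: 36.38
position: [625.8, 8.3, 113.5]
eef_rot: [0.993, 0.117, -0.001, -0.0]
wrist_force: [0.1, 0.8, 0.6]
finger_gap: 0.0
gripper_force: 0.0
```

```bash
python3 -c "
from h import *
np.set_printoptions(suppress=True)
import io,contextlib
with contextlib.redirect_stdout(io.StringIO()) as s: bt()
print(s.getvalue()[-300:]); boardside(); c=cam('top'); print([(m['p'],tr(px2w(c,m['xy'],82))) for m in robot.mark_of(c,'board_handle')]); print(robot.sense()['finger_gap'])
need(*(O+U*45),70,1.8048)
"
```

```text
.6]
 [293.   86.  -19.8   0.6 -55. ]
 [298.   85.  -23.8   0.8 -56.5]
 [303.   85.  -26.6   0.8 -55.6]]
tilt 0.048 TCP [ 43.7   0.  114. ] top of end a (np.float64(-65.95541170954776), np.float64(55.23546403398585)) end b top (np.float64(57.9), np.float64(61.221864476523585)) lat 0.7673076923076922

TCP tray [ 43.8   0.  114. ] F [ 0.1 -0.4  0.7]
board_end_a [(0.88, array([64.2, -0. , 57.7])), (0.26, array([-0.1,  0. , 16.4]))]
board_end_b [(0.88, array([64.2, -0. , 57.7])), (0.26, array([-0.1,  0. , 16.4]))]
board_handle [(0.69, array([-9.9, -0. , 83.1]))]
press_board [(0.86, array([-0.4, -0. , 50.5])), (0.38, array([ 0.8, -0. ,  5.2]))]
mask 0.81 xmin [-63.2  25.   52.5] xmax [56.6 25.  63.7] lower slope 0.136 z at -55,0,55 [45.3 52.8 60.4]
mask 0.74 xmin [-101.2   25.    37.7] xmax [106.4  25.    0.4] lower slope -0.01 z at -55,0,55 [-0.7 -1.3 -1.8]
[(0.72, array([-12.1,  -4.1,  82. ]))]
0.20181762117754098
spin 0.001 dp cm [0.09 0.01 4.38] at [626.9   8.4 113.8] tilt [-0.  0. -1.] F [0.4 0.3 0.5] gap 0.2
```

The board rests at about 0.136 rad tilt with its end on the catch. Now I press on the bare end with the fingers shut.

Call:
send_rows([
  [0.1, 0, 2],
  [0, 0, 1.5],
  [0, 0, 0.7],
  [0, 0, 0],
  [0, 0, 0.4],
], spin=[0, 0, 0, 0, 0], hand=[0, 0, 0, 0, 0])

```text
t: 37.45
position: [628.4, 8.6, 68.3]
eef_rot: [0.993, 0.117, 0.0, 0.0]
wrist_force: [-0.2, 0.5, 0.3]
finger_gap: 0.3
gripper_force: 0.0
```

Call:
send_rows([
  [0, 0, 0.2],
  [0, 0, 0.2],
  [0, 0, 0],
], spin=[0, 0, 0], hand=[0, 0, 0])

```text
t: 37.7
position: [628.5, 8.6, 64.4]
eef_rot: [0.993, 0.117, 0.001, 0.0]
wrist_force: [0.5, -0.2, 0.8]
finger_gap: -0.1
gripper_force: 0.1
```

Call:
send_rows([
  [0, 0, 0.2],
  [0, 0, 0.2],
  [0, 0, 0],
], spin=[0, 0, 0], hand=[0, 0, 0])

```text
t: 37.95
position: [628.3, 8.6, 60.2]
eef_rot: [0.993, 0.117, 0.001, 0.0]
wrist_force: [0.5, -0.3, -0.0]
finger_gap: -0.1
gripper_force: 0.0
```

Call:
send_rows([
  [0, 0, 0.15],
  [0, 0, 0.15],
  [0, 0, 0],
], spin=[0, 0, 0], hand=[0, 0, 0])

```text
t: 38.2
position: [627.9, 8.6, 56.5]
eef_rot: [0.993, 0.117, -0.0, -0.0]
wrist_force: [1.0, 0.3, 1.2]
finger_gap: -0.1
gripper_force: 0.5
```

Call:
send_rows([
  [0, 0, 0.1],
  [0, 0, 0.1],
  [0, 0, 0],
], spin=[0, 0, 0], hand=[0, 0, 0])

```text
t: 38.45
position: [627.9, 8.6, 54.6]
eef_rot: [0.993, 0.117, -0.0, -0.0]
wrist_force: [0.5, -0.5, 0.7]
finger_gap: -0.1
gripper_force: 0.5
```

Call:
send_rows([
  [0, 0, 0.1],
  [0, 0, 0.1],
  [0, 0, 0],
], spin=[0, 0, 0], hand=[0, 0, 0])

```text
t: 38.7
position: [627.5, 8.7, 52.3]
eef_rot: [0.993, 0.117, -0.001, -0.0]
wrist_force: [0.3, -0.4, 0.5]
finger_gap: -0.2
gripper_force: 0.1
```

```bash
python3 -c "
from h import *
boardside()
c=cam('wrist'); ms=robot.masks_of(c,'press_board'); print([(m['p'],np.round(m['rect'])) for m in ms]); print([(m['p'],m['xy']) for m in robot.mark_of(c,'catch_nose')])
"
```

```text
TCP tray [44.6  0.2 52.3] F [ 0.  -0.2 -0.4]
board_end_a [(0.97, array([56.8, -0. , 52.6])), (0.57, array([-69.2,  -0. ,  46.2])), (0.41, array([-9.9,  0. , 82.9]))]
board_end_b [(0.97, array([56.8, -0. , 52.6])), (0.57, array([-69.2,  -0. ,  46.2])), (0.41, array([-9.9,  0. , 82.9]))]
board_handle [(0.91, array([-1.6, -0. , 74.3]))]
press_board [(0.77, array([-2.3,  0. , 39.8]))]
mask 0.74 xmin [-63.1  25.   47.4] xmax [57.2 25.  50.9] lower slope 0.004 z at -55,0,55 [46.7 47.  47.2]
[(0.96, array([261., 269., 119., 155.])), (0.28, array([ 0., 89., 62., 86.]))]
[(0.93, [322.3, 275.6]), (0.59, [318.7, 384.2])]
```

The board looks level already. I push gently to confirm it seats at z ≈ 49.

Call:
send_rows([
  [0, 0, 0.1],
  [0, 0, 0.1],
  [0, 0, 0],
], spin=[0, 0, 0], hand=[0, 0, 0])

```text
t: 39.4
position: [627.7, 8.7, 50.5]
eef_rot: [0.993, 0.117, -0.0, -0.0]
wrist_force: [-0.2, -0.2, -0.4]
finger_gap: 0.2
gripper_force: 0.0
```

Call:
send_rows([
  [0, 0, 0.1],
  [0, 0, 0.1],
  [0, 0, 0],
], spin=[0, 0, 0], hand=[0, 0, 0])

```text
t: 39.65
position: [628.0, 8.6, 49.3]
eef_rot: [0.993, 0.117, 0.0, 0.0]
wrist_force: [-1.4, -0.2, 4.2]
finger_gap: 0.3
gripper_force: 2.1
```

Contact at TCP z = 49.3 with 4 N, so the board's top is at its closed height. I retract and verify.

Call:
send_rows([
  [0, 0, -0.5],
  [0, 0, -2],
  [0, 0, -3],
  [0, 0, -3],
  [0, 0, -3],
], spin=[0, 0, 0, 0, 0], hand=[0, 0, 0, 0, 0])

```text
t: 40.07
position: [627.6, 8.7, 164.9]
eef_rot: [0.993, 0.117, -0.0, -0.0]
wrist_force: [0.8, -1.0, -0.4]
finger_gap: -0.2
gripper_force: 0.0
```

Call:
send_rows([
  [-3, 0, -2],
  [-3, 0, -1],
  [-3, 0, 0],
  [0, 0, 0],
  [0, 0, 0],
], spin=[0, 0, 0, 0, 0], hand=[0, 0, 0, 0, 0])

```text
t: 40.48
position: [539.4, -12.4, 194.6]
eef_rot: [0.993, 0.117, 0.0, 0.0]
wrist_force: [-0.1, -0.6, 0.8]
finger_gap: 0.1
gripper_force: 0.0
```

```bash
python3 -c "
from h import *
boardside()
c=cam('wrist'); b=box(c,'press_board',49); print(tr([b[0][1],b[0][2],0]))
for n,z in (('catch_nose',52),('board_handle',74.5),('board_end_a',45),('lip_edge',52)): print(n,[(round(m['p'],2),tr(px2w(c,m['xy'],z))) for m in robot.mark_of(c,n)])
c=cam('top'); b=box(c,'press_board',49); print(b and tr([b[0][1],b[0][2],0])); print([(m['p'],tr(px2w(c,m['xy'],52))) for m in robot.mark_of(c,'catch_nose')])
"
```

```text
TCP tray [-44.7  -0.2 194.4] F [ 0.2  0.3 -0.4]
board_end_a [(0.85, array([-63.7,  -0. ,  50.5])), (0.64, array([64.5,  0. , 46. ]))]
board_end_b [(0.85, array([-63.7,  -0. ,  50.5])), (0.64, array([64.5,  0. , 46. ]))]
board_handle [(0.81, array([-8.9, -0. , 74.4])), (0.72, array([11., -0., 75.]))]
press_board [(0.75, array([-4.2, -0. , 38.8]))]
mask 0.59 xmin [-63.2  25.   52.5] xmax [57.3 25.  48.3] lower slope 0.021 z at -55,0,55 [44.3 45.5 46.7]
press_board [(0.97, 585.9, -0.3, [51, 117], 0.239)]
[2.1 1.1 0. ]
catch_nose [(0.79, array([57.1,  0.9, 52. ]))]
board_handle [(0.94, array([-10.2,  -2.2,  74.5]))]
board_end_a [(0.7, array([-65.1,  -2.6,  45. ])), (0.61, array([63.6,  0.5, 45. ]))]
lip_edge [(0.61, array([-52.4,  -1.3,  52. ])), (0.48, array([59.5,  1.9, 52. ]))]
press_board []
[]
[]
```

```bash
python3 -c "
from h import *
print(robot.finish_job())"
```

```text
the job is handed in; nothing more can be done
None
```

The press tray is loaded and closed, and I handed the job in at about 41 s. The liner and bundle are in place. In the last measurements the board was level at its closed height with the catch upright, and the bystanders were never touched; no verdict came back.

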